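# Sweep the came press bed clear and jog it shut

### The arm

A 7-joint arm with a two-finger parallel gripper is mounted at the origin on a cart in front of the work surface, level with it; the furniture and walls round the work are solid. World frame = base frame: x ahead of the robot, y to its left, z up, the work surface at z = 0. Lengths are in m, angles in rad, forces in N, time in s.
With the tool pointing down it reaches from about 0.425 to 0.975 m from the base axis. Payload 16.7 kg.
Tool frame: the origin (TCP) lies midway between the tips of the shut fingers; the grasp point (between the pads) lies 19 mm behind it; z points along the fingers, x is the direction in which the jaws open and shut, and the axes are right-handed (so a half turn about z gives the same grasp; the last joint's range is limited). The gripper opens to 85 mm and grips with 20 to 120 N. Pads are 22 mm wide; open, the fingers measure 114 mm over their backs; the gripper's body (76 mm by 85 mm) begins 54 mm behind the grasp point. The pads swing forward as they close: fully open they stand 13 mm farther back than shut.
Start: joints at [1.129, 0.426, 0.074, 1.606, -0.034, 1.111, -0.067], TCP at [0.195, -0.646, 0.231] pointing down, gripper open.
Joint ranges: [-2.85, 2.85], [-0.5, 2.14], [-1.23, 1.37], [0.21, 2.46], [-1.02, 4.16], [0.16, 2.05], [-2.73, 2.73]. Speed limits (rad/s): [1.89, 1.89, 2.39, 2.39, 3.01, 3.01, 3.01].

### API

Orientations are given as a unit quaternion [x, y, z, w].
In Python, from rig import sensors, snapshot, order gives the robot as it stands.
- The arm moves only by the shell command python3 -m inch 'ROWS' [FORCE]. ROWS is JSON, a list of rows, each an object with "claw": the closure, from 0 (fully open) to 1 (shut); "slide": the shift along the world's x, y, z each as a share of 0.8 m, from -1 to 1, a list of three; "twist": the turn, a rotation vector about the world's x, y, z each as a share of 30 degrees, from -1 to 1, a list of three. In form: [{"claw": claw, "slide": [dx, dy, dz], "twist": [rx, ry, rz]}, ...]. A call has exactly 8 rows; each row is the pose to reach, as a shift and turn from the pose commanded when the call began; what a row does not reach only later rows make up. A row lasts 1/12 s, in which the tool goes at most 41.7 mm and 7.16 degrees, less where a joint would pass 70% of its speed; a pose out of reach is approached as far as the arm can. A call with a number of a shift or a turn outside -1 to 1 is refused whole. A call with a gripper value outside its range is refused whole. The fingers move at their own pace and stop on an object; FORCE is the grip in N (left out, the last holds). Time passes only in rows, so rows that repeat a pose let the fingers close, or fill a call up. It gives the time, the measured TCP pose, the force and the opening at its end, in the units of the state.
- sensors.read_state(): the state, without advancing time (a new reading comes with each control period).
- snapshot(name): name is "side" or "top" or "wrist"; returns a dict with "img" (400x640x3 uint8, red, green, blue), "K" (3x3 intrinsics, pixels), "pose" (4x4, takes a point from camera to world coordinates); the wrist camera has in their place "tool_from_camera" (4x4, takes a point from camera to tool coordinates, whose origin is the TCP and whose axes are the tool frame's). Camera axes: x right, y down, z forward; pixel columns grow to the right and rows downward; lengths in m; the calibration is good to about 2 mm. A picture is of the moment at which its call begins: read the wrist's pose just before it. There is no depth.
- order.job_done(): hands the job in, once; it reports no verdict.
The state is a dict: "time": time; "qpos": joint angles; "dq": joint speeds; "effort": joint torques, N m; "eef_pos": TCP position; "eef_rot": TCP orientation; "wrist_force": force on the tool from outside, world axes, zero at the start; "ft_torque": the same for the moment, N m; "width": opening from 0.0 (shut) to 1.0 (fully open).
Only numpy, scipy, OpenCV 4.12 (cv2) and the standard library are available. Lean on these libraries where they do the work, as an engineer would, in place of code of your own. Each camera call takes 0.05 s, during which the arm holds its last target.

### The job

Clear the bed of the came press: take the bench brush and sweep the three came offcuts out of the open end of the bed into the scrap pan, with the brush alone (no fingers or arm on the scrap) and without bearing down hard on the press. Put the brush back on its rest, bristles hanging between the rails, and let go. Then prove that the press closes: tilt its stick to the right, away from the bed, as far as it goes, hold it there for a good second and let it spring back upright. Do not shift the jar, bottle, cup or muller.

Things in the scene. Friction and masses are not known exactly. Their poses are not given: they have to be found in the camera images.
- came_press: small fixed air press: grey casting, steel bed, a column behind it, and a platen bar that hangs from the column over the rear half of the bed. Origin: on the bench under the middle of the bed; x points from the open front to the rear, y along the bed to its open left end, z up. Column: x 57 to 90, y +-75, 250 mm high; above the bar a head (x 20 to 90) and air cylinder reach 332 mm
- bed_centre (a point): middle of the flat steel bed, on its surface, 60 mm above the bench; axes as the press. Bed: x -45 to +45, y -110 to +110 mm. Its front lip (x -57 to -45) stands 8 mm above the bed, the rear fence (x 45 to 57) 30 mm, the right end wall (y -122 to -110) 20 mm. Bear on it with less than 35 N
- bed_mouth (a point): middle of the bed's open left edge, on its surface, 110 mm along y from bed_centre; no lip here, beyond it only the scrap pan below
- bar_front (a point): middle of the lower front edge of the platen bar, x -5 mm in the press's frame, 84 mm above the bed when the stick is upright. The bar covers x -5 to +43, y -98 to +98 mm; its front is 30 mm high. Axes as the press
- scrap_pan: open square sheet-metal pan on the bench under the open end of the bed, 130 x 130 mm outside, 40 mm high, walls and floor 3 mm, a wire handle at its front; fixed. Origin: centre of its underside; axes along its sides, nearly as the press's
- brush_rest: low fixed stand on the bench: dark wooden foot 96 x 74 mm and two parallel steel rails, 8 mm thick, along x, their tops 50 mm above the bench, 88 mm long, 38 mm clear between them. The brush hangs in it: head block across both rails, bristles free between them. Origin: centre of its underside; x along the rails
- bench_brush: bench brush, 170 g: flat wooden head block 80 x 56 x 22 mm, a firm bristle pack under it 72 mm long (x), 24 mm wide (y), and a rising handle. Origin: centre of the block's underside; x from handle to toe, z up. The bristles are worn, by how much is not known: their flat square end lies 18 to 38 mm below the block. So feel for the bed; too high, they ride over the scrap
- brush_grip (a point): middle of the brush's handle, 91 mm behind and 44 mm above the brush's origin, axes as the brush; pinch it here across its 16 mm thickness (y). The straight wooden handle rises from the head towards -x at 0.5 rad to the horizontal, 24 mm deep, flat sides; its end lies 144 mm behind and 72 mm above the origin
- offcut_1: the shortest of three loose offcuts of lead came lying on the press bed at the start: a straight H-section bar of bare dull grey metal, 60 mm long (its x axis), 14 mm wide (y), 8 mm high, 45 g; its flat flanges lie above and below. Origin: centre of its underside
- offcut_2: the middle-sized one of three loose offcuts of lead came lying on the press bed at the start: a straight H-section bar of bare dull grey metal, 66 mm long (its x axis), 14 mm wide (y), 8 mm high, 45 g; its flat flanges lie above and below. Origin: centre of its underside
- offcut_3: the longest of three loose offcuts of lead came lying on the press bed at the start: a straight H-section bar of bare dull grey metal, 72 mm long (its x axis), 14 mm wide (y), 8 mm high, 45 g; its flat flanges lie above and below. Origin: centre of its underside
- jog_stick (a joint): tilt of the press's stick, rad: 0 upright; positive tilts to the press's right (its -y, away from the bed), up to a hard stop at 0.5; -0.2 the other way. It springs back to 0 by itself (8 N at the knob at the stop). The bar follows: 16 mm down per 0.1 rad, to 4 mm above the bed at the stop, so it closes only on a clear bed
- stick_knob (a point): centre of the stick's black ball knob, 30 mm across; the stick below it is 10 mm thick. The pivot lies 95 mm below (x -50, y -170, z 55 mm in the press's frame), its axis along the press's x. Axes turn with the stick; upright they are the press's
- stopper_bottle: bystander: small round glass bottle with a stopper, 47 mm across, 81 mm high, loose, to the right of the column; origin under its centre
- jar_white_4: bystander: white-lidded glass jar, 50 mm across, 80 mm high, loose, at the right; origin under its centre
- mixing_cup: bystander: white plastic cup, 71 mm across, 56 mm high, loose, at the left; origin under its centre
- muller: bystander: glass muller with a round knob, 60 mm across, 81 mm high, loose, at the right; origin under its centre

How it is judged:
By the outcome, as a careful person would: the job done as asked, in the order asked, and still so for the second after the job is handed in, with the robot touching nothing.
It also fails if it takes over 64 s, if anything falls off the work surface, if the arm or the gripper's body presses on something with over 40 N, if the wrist force passes 120 N, or if a joint passes its speed limit or range.

## Working session

There is one attempt and no reset: what is moved stays moved. The work goes in short steps, Python scripts to look and compute and a shell command to move; the robot and the scene stay as the last step left them, time stands still between calls to the robot, and variables do not carry over. Pictures are saved under pics/ and viewed, and the job is handed in when it is done.

```bash
ls; mkdir -p pics; python3 - <<'E'
from rig import sensors, snapshot
import cv2,numpy as np
s=sensors.read_state(); print(s)
for n in ["side","top","wrist"]:
    d=snapshot(n); cv2.imwrite(f"pics/{n}0.png",d["img"][:,:,::-1]); print(n,d["K"].tolist(),np.round(d.get("pose",d.get("tool_from_camera")),4).tolist())
E
```

```text
pics
{'time': 0.0, 'qpos': array([ 1.12848515,  0.42672123,  0.07382223,  1.60661074, -0.03408204,
        1.11079512, -0.06710569]), 'dq': array([ 0.00025113, -0.00123718, -0.0002734 ,  0.00117234,  0.00016718,
        0.00084332,  0.0009937 ]), 'effort': array([-2.37864715e-04, -9.49815059e+01,  3.76040116e+00, -4.63507175e+01,
        1.89931656e-02,  1.04182944e-02, -1.12020234e-04]), 'eef_pos': array([ 0.19470172, -0.64588337,  0.23061528]), 'eef_rot': array([ 8.02695806e-01, -5.96388326e-01, -5.39834216e-04, -3.40094222e-04]), 'wrist_force': array([-0.08725258,  0.41439097,  0.07438396]), 'ft_torque': array([-0.00151672,  0.01738626, -0.00122423]), 'width': 1.0019693553189906}
side [[377.37949991334875, 0.0, 319.39009887154157], [0.0, 377.37949991334875, 197.92325417927876], [0.0, 0.0, 1.0]] [[0.9999, -0.0115, 0.0094, 0.5074], [-0.013, -0.3756, 0.9267, -0.7682], [-0.0071, -0.9267, -0.3757, 0.4556], [0.0, 0.0, 0.0, 1.0]]
top [[373.0791537672974, 0.0, 315.32509200433026], [0.0, 373.0791537672974, 200.4736768090503], [0.0, 0.0, 1.0]] [[0.0213, -0.9959, 0.0883, 0.4364], [-0.9998, -0.0214, -0.0006, 0.023], [0.0025, -0.0883, -0.9961, 1.1517], [0.0, 0.0, 0.0, 1.0]]
wrist [[299.4579096293052, 0.0, 316.5530696778971], [0.0, 299.4579096293052, 198.48192729075348], [0.0, 0.0, 1.0]] [[1.0, 0.0007, -0.0012, -0.0005], [-0.0003, 0.9502, 0.3116, -0.0811], [0.0013, -0.3116, 0.9502, -0.1422], [0.0, 0.0, 0.0, 1.0]]
```

View pics/top0.png

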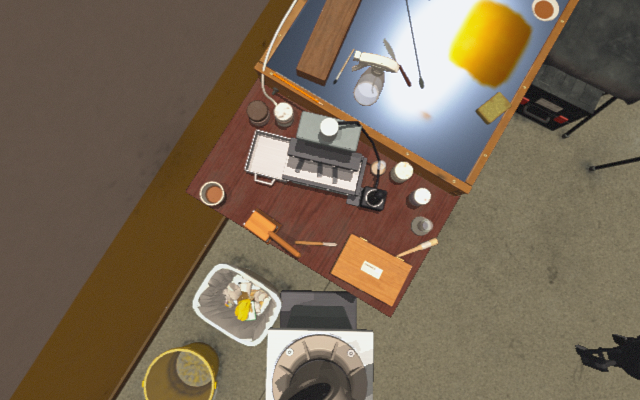

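View pics/side0.png

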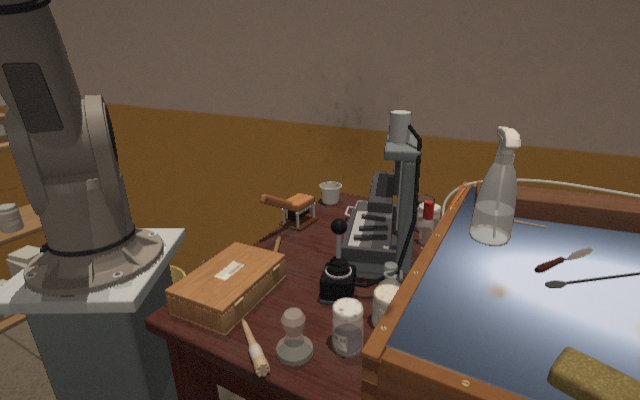

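View pics/wrist0.png

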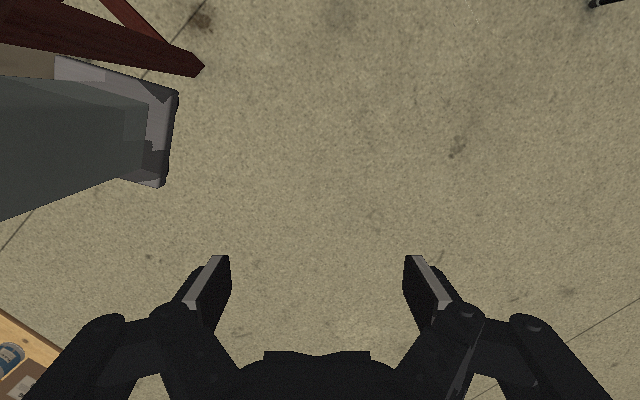

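The top view has x pointing up and -y to the right. The press sits around (305,160), the pan at (268,155), the brush at (265,228) and the stick at (374,198). I'll enlarge it.

```bash
python3 - <<'E'
import cv2
a=cv2.imread("pics/top0.png"); cv2.imwrite("pics/top0z.png",cv2.resize(a[95:265,190:400],None,fx=3.8,fy=3.5,interpolation=cv2.INTER_CUBIC)[:600])
b=cv2.imread("pics/side0.png"); cv2.imwrite("pics/side0z.png",cv2.resize(b[100:310,250:450],None,fx=2.8,fy=2.8,interpolation=cv2.INTER_CUBIC))
E
```

```text
(no output)
```

View pics/top0z.png

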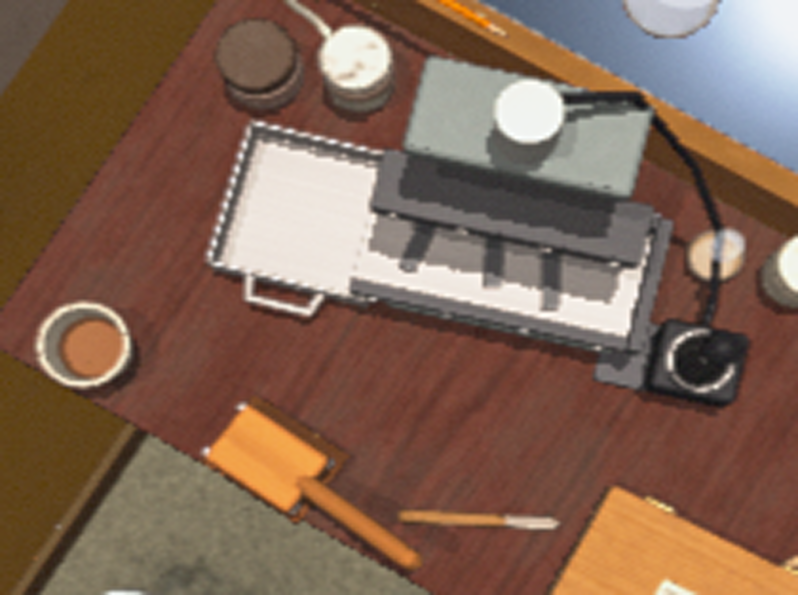

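View pics/side0z.png

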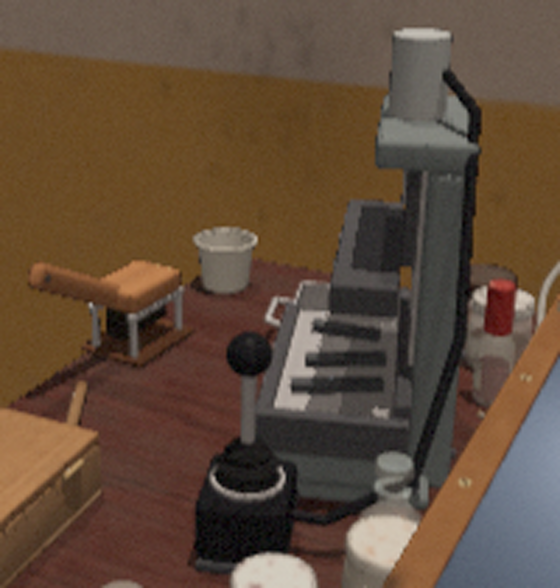

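```bash
cat > h.py <<'E'
import numpy as np, cv2
from scipy.spatial.transform import Rotation as R
from rig import sensors, snapshot
def cam(n):
    s=sensors.read_state(); d=snapshot(n)
    if n=="wrist":
        T=np.eye(4);T[:3,:3]=R.from_quat(s["eef_rot"]).as_matrix();T[:3,3]=s["eef_pos"]
        d["pose"]=T@d["tool_from_camera"]
    return d
def onplane(d,px,z):
    px=np.atleast_2d(px).astype(float)
    r=np.c_[px,np.ones(len(px))]@np.linalg.inv(d["K"]).T@d["pose"][:3,:3].T
    o=d["pose"][:3,3]
    return o+r*((z-o[2])/r[:,2])[:,None]
def proj(d,P):
    P=np.atleast_2d(P); c=(P-d["pose"][:3,3])@d["pose"][:3,:3]
    q=c@d["K"].T; return q[:,:2]/q[:,2:]
def tri(d1,p1,d2,p2):
    A=[];b=[]
    for d,p in((d1,p1),(d2,p2)):
        r=d["pose"][:3,:3]@np.linalg.inv(d["K"])@np.array([*p,1.]);r/=np.linalg.norm(r)
        M=np.eye(3)-np.outer(r,r);A.append(M);b.append(M@d["pose"][:3,3])
    x=np.linalg.lstsq(np.vstack(A),np.hstack(b),rcond=None)[0]
    return x,[np.linalg.norm(proj(d,x)[0]-p) for d,p in((d1,p1),(d2,p2))]
def z2o(x,y): return (190+x/3.8-.37,95+y/3.5-.36)
E
python3 - <<'E'
from h import *
t=cam("top")
def P(n,pts,z): print(n,np.round(onplane(t,[z2o(*p) for p in pts],z),3)[:,:2].tolist())
P("pan corners FL,BL,BR",[(210,265),(255,127),(385,155)],.04)
P("handle",[(250,300),(315,310)],.03)
P("lip front outer L,R",[(355,293),(638,350)],.068)
P("endwall rear R, ",[(668,222)],.08)
P("bar front L,R bottom",[(370,210),(640,262)],.144)
P("knob",[(715,352)],.15)
P("stickbase ",[(700,362)],.07)
P("brush head L,T,R,B",[(205,450),(242,407),(333,463),(297,512)],.072)
P("handle end",[(415,560)],.122)
P("handle start",[(305,490)],.075)
P("offcuts", [(428,225),(408,268),(492,235),(492,285),(552,250),(550,308)],.068)
P("cup",[(85,345)],.056)
P("bottle",[(715,255)],.05); P("wbox",[(615,490),(555,595)],.08)
b=cv2.imread("pics/top0.png")
E
```

```text
pan corners FL,BL,BR [[0.621, 0.236], [0.743, 0.205], [0.721, 0.1]]
handle [[0.593, 0.205], [0.586, 0.153]]
lip front outer L,R [[0.596, 0.118], [0.552, -0.101]]
endwall rear R,  [[0.659, -0.121]]
bar front L,R bottom [[0.65, 0.103], [0.613, -0.093]]
knob [[0.543, -0.146]]
stickbase  [[0.543, -0.148]]
brush head L,T,R,B [[0.462, 0.228], [0.498, 0.201], [0.453, 0.131], [0.412, 0.157]]
handle end [[0.378, 0.064]]
handle start [[0.431, 0.151]]
offcuts [[0.654, 0.063], [0.618, 0.078], [0.647, 0.014], [0.605, 0.013], [0.635, -0.033], [0.586, -0.032]]
cup [[0.549, 0.328]]
bottle [[0.637, -0.162]]
wbox [[0.436, -0.083], [0.35, -0.039]]
```

```bash
python3 -m inch '[{"claw":0,"slide":[0.025,0.022,0.012],"twist":[0,0,0.125]},{"claw":0,"slide":[0.05,0.045,0.025],"twist":[0,0,0.25]},{"claw":0,"slide":[0.075,0.07,0.038],"twist":[0,0,0.375]},{"claw":0,"slide":[0.1,0.095,0.05],"twist":[0,0,0.5]},{"claw":0,"slide":[0.125,0.12,0.062],"twist":[0,0,0.625]},{"claw":0,"slide":[0.15,0.145,0.075],"twist":[0,0,0.75]},{"claw":0,"slide":[0.175,0.17,0.088],"twist":[0,0,0.875]},{"claw":0,"slide":[0.2,0.19,0.1],"twist":[0,0,1]}]' 60
python3 -m inch '[{"claw":0,"slide":[0.018,0.03,0.003],"twist":[0,0,0.125]},{"claw":0,"slide":[0.036,0.06,0.006],"twist":[0,0,0.25]},{"claw":0,"slide":[0.054,0.09,0.009],"twist":[0,0,0.375]},{"claw":0,"slide":[0.072,0.12,0.012],"twist":[0,0,0.5]},{"claw":0,"slide":[0.09,0.15,0.015],"twist":[0,0,0.625]},{"claw":0,"slide":[0.108,0.18,0.018],"twist":[0,0,0.75]},{"claw":0,"slide":[0.126,0.21,0.021],"twist":[0,0,0.875]},{"claw":0,"slide":[0.144,0.24,0.025],"twist":[0,0,1]}]'
```

```text
time: 0.87
eef_pos: [0.3558, -0.4927, 0.312]
eef_rot: [0.93, -0.366, 0.0, -0.0]
wrist_force: [0.5, -0.6, 0.2]
width: 0.995
time: 1.53
eef_pos: [0.4704, -0.2996, 0.3309]
eef_rot: [0.994, -0.112, -0.0, -0.0]
wrist_force: [1.0, 0.3, -0.5]
width: 0.995
```

```bash
python3 -m inch '[{"claw":0,"slide":[-0.006,0.03,0],"twist":[0,0,0.125]},{"claw":0,"slide":[-0.012,0.06,0],"twist":[0,0,0.25]},{"claw":0,"slide":[-0.018,0.09,0],"twist":[0,0,0.375]},{"claw":0,"slide":[-0.024,0.12,0],"twist":[0,0,0.5]},{"claw":0,"slide":[-0.03,0.15,0],"twist":[0,0,0.625]},{"claw":0,"slide":[-0.036,0.18,0],"twist":[0,0,0.75]},{"claw":0,"slide":[-0.042,0.21,0],"twist":[0,0,0.875]},{"claw":0,"slide":[-0.048,0.24,0],"twist":[0,0,1]}]'
python3 -m inch '[{"claw":0,"slide":[0,0.017,0],"twist":[0,0,0.125]},{"claw":0,"slide":[0,0.034,0],"twist":[0,0,0.25]},{"claw":0,"slide":[0,0.051,0],"twist":[0,0,0.375]},{"claw":0,"slide":[0,0.068,0],"twist":[0,0,0.5]},{"claw":0,"slide":[0,0.085,0],"twist":[0,0,0.625]},{"claw":0,"slide":[0,0.1,0],"twist":[0,0,0.75]},{"claw":0,"slide":[0,0.12,0],"twist":[0,0,0.875]},{"claw":0,"slide":[0,0.135,0],"twist":[0,0,1]}]'
python3 -m inch '[{"claw":0,"slide":[0,0,0],"twist":[0,0,0.125]},{"claw":0,"slide":[0,0,0],"twist":[0,0,0.25]},{"claw":0,"slide":[0,0,0],"twist":[0,0,0.375]},{"claw":0,"slide":[0,0,0],"twist":[0,0,0.5]},{"claw":0,"slide":[0,0,0],"twist":[0,0,0.625]},{"claw":0,"slide":[0,0,0],"twist":[0,0,0.75]},{"claw":0,"slide":[0,0,0],"twist":[0,0,0.875]},{"claw":0,"slide":[0,0,0],"twist":[0,0,1]}]'
python3 - <<'E'
from h import *
d=cam("wrist"); cv2.imwrite("pics/w1.png",d["img"][:,:,::-1]); np.savez("w1.npz",**{k:d[k] for k in("img","K","pose")})
print(sensors.read_state()["qpos"])
E
```

```text
time: 2.2
eef_pos: [0.4306, -0.1081, 0.3308]
eef_rot: [0.989, 0.149, -0.0, 0.0]
wrist_force: [0.3, 0.2, 0.6]
width: 0.998
time: 2.87
eef_pos: [0.4307, -0.0003, 0.3308]
eef_rot: [0.917, 0.4, -0.0, 0.0]
wrist_force: [-1.3, -0.1, -0.5]
width: 0.998
time: 3.53
eef_pos: [0.4308, -0.0014, 0.3308]
eef_rot: [0.782, 0.623, -0.001, -0.0]
wrist_force: [0.3, 1.0, -0.0]
width: 0.999
[ 0.45685433 -0.04396497 -0.57208314  1.95620203 -0.02478689  1.2234517
  1.2446629 ]
```

View pics/w1.png

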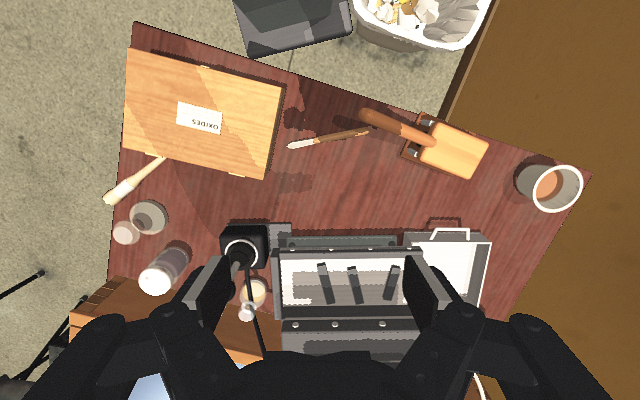

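```bash
python3 - <<'E'
import cv2
a=cv2.imread("pics/w1.png"); 
cv2.imwrite("pics/w1a.png",cv2.resize(a[215:335,210:410],None,fx=4,fy=4,interpolation=cv2.INTER_CUBIC))
cv2.imwrite("pics/w1b.png",cv2.resize(a[90:240,350:500],None,fx=4,fy=4,interpolation=cv2.INTER_CUBIC))
E
```

```text
(no output)
```

View pics/w1a.png

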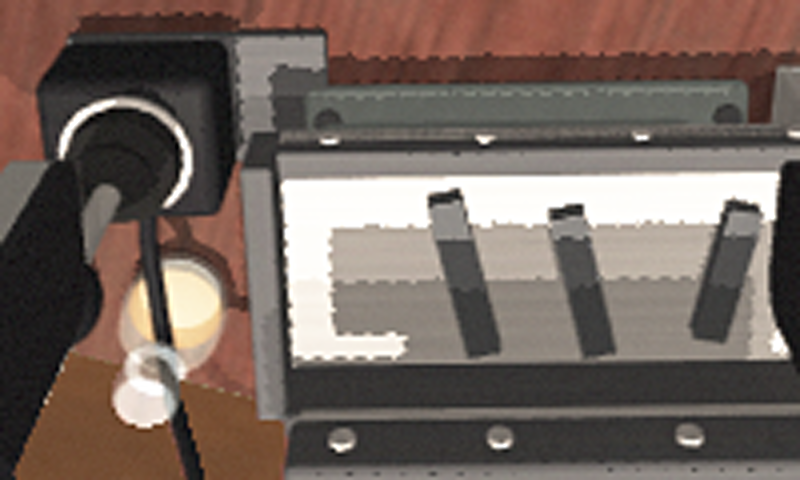

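View pics/w1b.png

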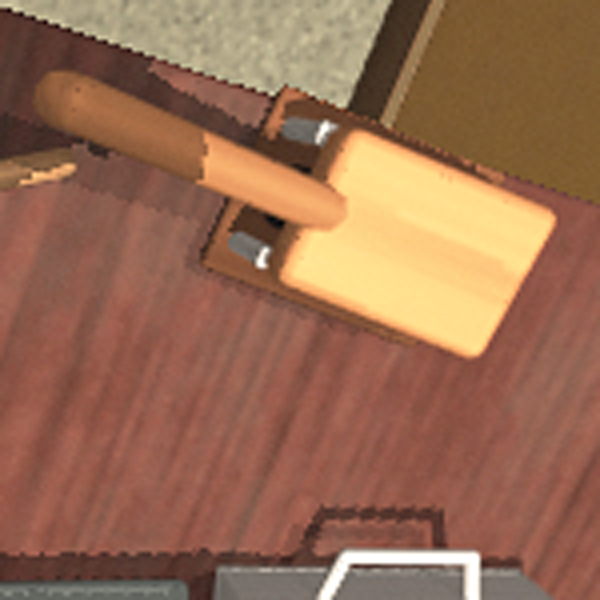

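```bash
cat > m1.py <<'E'
from h import *
f=np.load("w1.npz"); d={k:f[k] for k in f}
A=lambda x,y:(210+x/4-.375,215+y/4-.375)
B=lambda x,y:(350+x/4-.375,90+y/4-.375)
def P(n,pts,z,F):
    r=onplane(d,[F(*p) for p in pts],z)[:,:2]; print(n,np.round(r,4).tolist()); return r
h=P("head",[(348,130),(556,212),(478,358),(280,275)],.070,B)
u=(h[1]-h[0]+h[2]-h[3])/2; v=(h[0]-h[3]+h[1]-h[2])/2
print("len",np.linalg.norm(u),np.linalg.norm(v),"yaw",np.arctan2(u[1],u[0]),np.arctan2(v[1],v[0])-np.pi/2*np.sign(np.arctan2(v[1],v[0])),"c",h.mean(0))
P("hend",[(42,98)],.118,B)
P("panhandle",[(478,555)],.03,B)
# press
l=P("bed inner rightfront corner,  bed front edge right",[(280,180),(775,172)],.06,A)
P("bed rear-right",[(290,362)],.06,A)
l=P("lip outer",[(280,132),(795,128)],.068,A); e=l[1]-l[0]; print("yaw",np.arctan2(-e[0],e[1]))
P("wall outer front,rear (80)",[(245,135),(258,418)],.08,A)
o=P("o's",[(445,192),(482,355),(568,207),(600,355),(740,203),(712,340)],.068,A)
# predicted
org=np.array([.632,.005]);yaw=-.195
c,s=np.cos(yaw),np.sin(yaw);M=np.array([[c,-s],[s,c]])
for n,p in (("bedRF",(-.045,-.11)),("bedRR",(.045,-.11)),("lipR",(-.057,-.122)),("wallRR",(.057,-.122)),("knob",(-.05,-.17))): print(n,org+M@p)
print("offc in press",np.round((o-org)@M,4).tolist())
E
python3 m1.py
```

```text
head [[0.415, 0.1646], [0.4571, 0.2296], [0.502, 0.2008], [0.4577, 0.1373]]
len 0.07745217716632416 0.05205663476123241 yaw 0.979021461470387 1.00164823617833 c [0.45796342 0.18308425]
hend [[0.3793, 0.0627]]
panhandle [[0.5993, 0.2135]]
bed inner rightfront corner,  bed front edge right [[0.5704, -0.0908], [0.6098, 0.0973]]
bed rear-right [[0.6528, -0.1087]]
lip outer [[0.5465, -0.0834], [0.588, 0.1056]]
yaw -0.21627187107514675
wall outer front,rear (80) [[0.5391, -0.0932], [0.6611, -0.1219]]
o's [[0.5853, -0.0285], [0.661, -0.0302], [0.6022, 0.0162], [0.6716, 0.016], [0.6152, 0.0809], [0.6745, 0.061]]
bedRF [ 0.56653854 -0.09419575]
bedRR [ 0.65483283 -0.11163474]
lipR [ 0.55244077 -0.10364312]
wallRR [ 0.6642802  -0.12573251]
knob [ 0.55000731 -0.15208978]
offc in press [[-0.0394, -0.0419], [0.0352, -0.0289], [-0.0314, 0.0052], [0.0367, 0.0185], [-0.0312, 0.0712], [0.0309, 0.0632]]
```

The wrist view shows the brush head corners, the bed and all three offcuts. Their measured lengths are about 76/69/62 mm, which matches 72/66/60 to within a few mm. Next I go above the handle.

```bash
python3 -m inch '[{"claw":0,"slide":[-0.002,0.017,0],"twist":[0,0,0.125]},{"claw":0,"slide":[-0.004,0.034,-0.01],"twist":[0,0,0.25]},{"claw":0,"slide":[-0.008,0.051,-0.02],"twist":[0,0,0.375]},{"claw":0,"slide":[-0.012,0.068,-0.04],"twist":[0,0,0.5]},{"claw":0,"slide":[-0.016,0.085,-0.06],"twist":[0,0,0.625]},{"claw":0,"slide":[-0.02,0.1,-0.08],"twist":[0,0,0.75]},{"claw":0,"slide":[-0.025,0.12,-0.1],"twist":[0,0,0.875]},{"claw":0,"slide":[-0.03,0.133,-0.12],"twist":[0,0,1]}]'
python3 -m inch '[{"claw":0,"slide":[0,0,0],"twist":[0,0,0.125]},{"claw":0,"slide":[0,0,0],"twist":[0,0,0.25]},{"claw":0,"slide":[0,0,0],"twist":[0,0,0.375]},{"claw":0,"slide":[0,0,-0.01],"twist":[0,0,0.5]},{"claw":0,"slide":[0,0,-0.02],"twist":[0,0,0.625]},{"claw":0,"slide":[0,0,-0.03],"twist":[0,0,0.75]},{"claw":0,"slide":[0,0,-0.04],"twist":[0,0,0.875]},{"claw":0,"slide":[0,0,-0.05],"twist":[0,0,1]}]'
python3 -m inch '[{"claw":0.3,"slide":[0,0,-0.005],"twist":[0,0,0.06]},{"claw":0.3,"slide":[0,0,-0.01],"twist":[0,0,0.12]},{"claw":0.3,"slide":[0,0,-0.015],"twist":[0,0,0.2]},{"claw":0.3,"slide":[0,0,-0.02],"twist":[0,0,0.26]},{"claw":0.3,"slide":[0,0,-0.025],"twist":[0,0,0.31]},{"claw":0.3,"slide":[0,0,-0.03],"twist":[0,0,0.31]},{"claw":0.3,"slide":[0,0,-0.03],"twist":[0,0,0.31]},{"claw":0.3,"slide":[0,0,-0.03],"twist":[0,0,0.31]}]'
python3 - <<'E'
from h import *
d=cam("wrist"); cv2.imwrite("pics/w2.png",d["img"][:,:,::-1]); np.savez("w2.npz",**{k:d[k] for k in("img","K","pose")})
print(sensors.read_state()["qpos"])
o=np.array([.457,.181]);x=np.array([np.cos(.985),np.sin(.985)])
for p,z in((o-.091*x,.094),(o-.144*x,.122)): print(proj(d,[*p,z]))
E
```

```text
time: 4.25
eef_pos: [0.4065, 0.1058, 0.2344]
eef_rot: [0.595, 0.804, -0.0, 0.0]
wrist_force: [-0.2, 0.7, -0.2]
width: 1.0
time: 4.92
eef_pos: [0.4067, 0.1046, 0.1947]
eef_rot: [0.367, 0.93, -0.0, -0.0]
wrist_force: [-0.5, -0.0, -0.7]
width: 1.0
time: 5.58
eef_pos: [0.4075, 0.1042, 0.1712]
eef_rot: [0.292, 0.956, -0.0, -0.0]
wrist_force: [-0.1, 0.2, 0.5]
width: 0.699
[ 0.31137773  0.14060858 -0.75499194  2.17396142  0.12604751  0.86891464
  2.02841963]
[[318.15579539 207.10412727]]
[[317.98240925 143.5791592 ]]
```

View pics/w2.png

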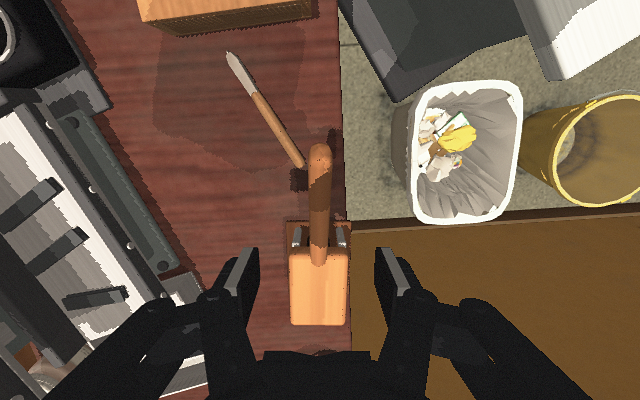

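Brush and handle are centred between the jaws: handle axis at column ~319, tip at (319,146), predicted (318,144). Next: descend and grip.

```bash
python3 -m inch '[{"claw":0.3,"slide":[0,0,-0.015],"twist":[0,0,0]},{"claw":0.3,"slide":[0,0,-0.03],"twist":[0,0,0]},{"claw":0.3,"slide":[0,0,-0.05],"twist":[0,0,0]},{"claw":0.3,"slide":[0,0,-0.07],"twist":[0,0,0]},{"claw":0.3,"slide":[0,0,-0.09],"twist":[0,0,0]},{"claw":0.3,"slide":[0,0,-0.105],"twist":[0,0,0]},{"claw":0.3,"slide":[0,0,-0.115],"twist":[0,0,0]},{"claw":0.3,"slide":[0,0,-0.122],"twist":[0,0,0]}]'
python3 -m inch '[{"claw":0.8,"slide":[0,0,0],"twist":[0,0,0]},{"claw":1,"slide":[0,0,0],"twist":[0,0,0]},{"claw":1,"slide":[0,0,0],"twist":[0,0,0]},{"claw":1,"slide":[0,0,0],"twist":[0,0,0]},{"claw":1,"slide":[0,0,0],"twist":[0,0,0]},{"claw":1,"slide":[0,0,0],"twist":[0,0,0]},{"claw":1,"slide":[0,0,0],"twist":[0,0,0]},{"claw":1,"slide":[0,0,0],"twist":[0,0,0]}]' 110
python3 - <<'E'
from h import *
d=cam("wrist"); cv2.imwrite("pics/w3.png",d["img"][:,:,::-1])
d=cam("side"); cv2.imwrite("pics/s3.png",cv2.resize(d["img"][150:270,220:420,::-1],None,fx=4,fy=4))
E
```

```text
time: 6.3
eef_pos: [0.4075, 0.1042, 0.0731]
eef_rot: [0.292, 0.956, -0.0, -0.0]
wrist_force: [-0.1, 0.4, -0.1]
width: 0.701
time: 6.97
eef_pos: [0.408, 0.1042, 0.0743]
eef_rot: [0.292, 0.956, 0.0, 0.001]
wrist_force: [-2.7, -0.7, 7.0]
width: 0.168
```

View pics/w3.png

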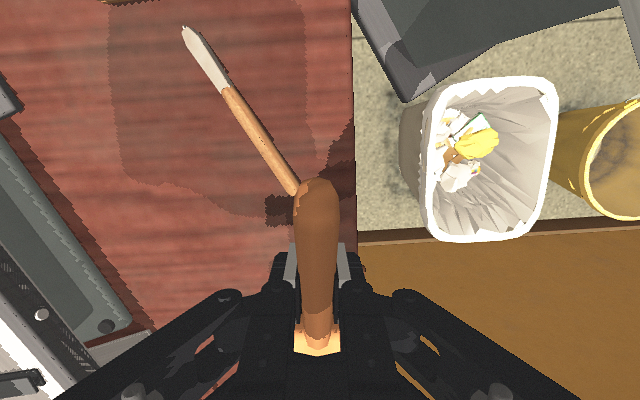

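View pics/s3.png

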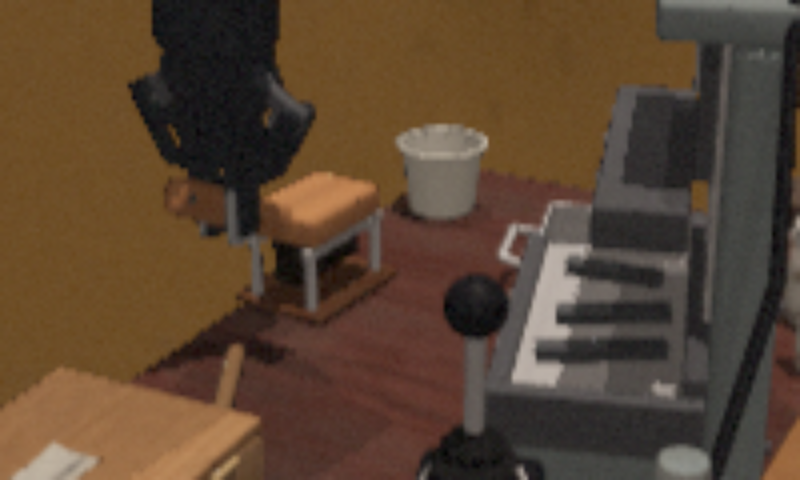

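```bash
python3 -m inch '[{"claw":1,"slide":[0,0,0.008],"twist":[0,0,0]},{"claw":1,"slide":[0,0,0.02],"twist":[0,0,0]},{"claw":1,"slide":[0,0,0.04],"twist":[0,0,0]},{"claw":1,"slide":[0,0,0.06],"twist":[0,0,0]},{"claw":1,"slide":[0,0,0.08],"twist":[0,0,0]},{"claw":1,"slide":[0,0,0.1],"twist":[0,0,0]},{"claw":1,"slide":[0,0,0.12],"twist":[0,0,0]},{"claw":1,"slide":[0,0,0.13],"twist":[0,0,0]}]'
python3 -m inch '[{"claw":1,"slide":[0.01,0,0],"twist":[0,0,-0.125]},{"claw":1,"slide":[0.02,0,0],"twist":[0,0,-0.25]},{"claw":1,"slide":[0.03,-0.01,0],"twist":[0,0,-0.375]},{"claw":1,"slide":[0.03,-0.02,0],"twist":[0,0,-0.5]},{"claw":1,"slide":[0.03,-0.03,0],"twist":[0,0,-0.625]},{"claw":1,"slide":[0.03,-0.04,0],"twist":[0,0,-0.75]},{"claw":1,"slide":[0.03,-0.05,0],"twist":[0,0,-0.875]},{"claw":1,"slide":[0.03,-0.06,0],"twist":[0,0,-1]}]'
python3 -m inch '[{"claw":1,"slide":[0,-0.01,0],"twist":[0,0,-0.125]},{"claw":1,"slide":[0,-0.02,0],"twist":[0,0,-0.25]},{"claw":1,"slide":[0,-0.03,0],"twist":[0,0,-0.375]},{"claw":1,"slide":[0,-0.04,0],"twist":[0,0,-0.5]},{"claw":1,"slide":[0,-0.05,0],"twist":[0,0,-0.625]},{"claw":1,"slide":[0,-0.06,0],"twist":[0,0,-0.75]},{"claw":1,"slide":[0,-0.07,0],"twist":[0,0,-0.875]},{"claw":1,"slide":[0,-0.08,0],"twist":[0,0,-1]}]'
python3 - <<'E'
from h import *
d=cam("side"); cv2.imwrite("pics/s4.png",cv2.resize(d["img"][110:260,230:430,::-1],None,fx=4,fy=4,interpolation=cv2.INTER_CUBIC))
E
```

```text
time: 7.73
eef_pos: [0.4081, 0.1045, 0.1801]
eef_rot: [0.292, 0.957, 0.0, 0.001]
wrist_force: [-0.1, 0.1, -2.0]
width: 0.172
time: 8.4
eef_pos: [0.4314, 0.0558, 0.178]
eef_rot: [0.531, 0.848, -0.0, -0.0]
wrist_force: [0.6, 0.8, -2.1]
width: 0.171
time: 9.07
eef_pos: [0.4314, -0.0082, 0.178]
eef_rot: [0.732, 0.681, 0.0, -0.0]
wrist_force: [0.6, 0.0, -1.6]
width: 0.172
```

View pics/s4.png

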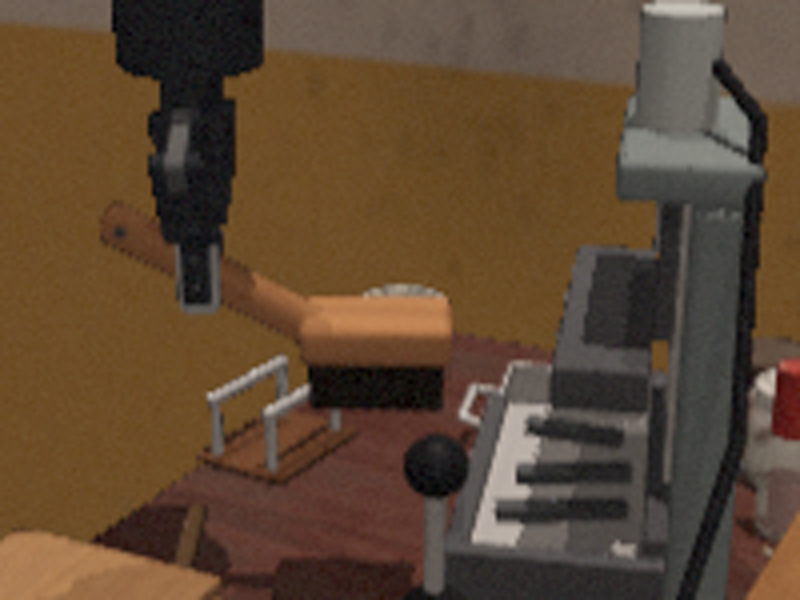

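```bash
python3 - <<'E'
from h import *
d=cam("side"); s=sensors.read_state()
Rt=R.from_quat(s["eef_rot"]).as_matrix(); a=np.arctan2(Rt[1,0],Rt[0,0]); yaw=a-np.pi/2; print("yaw",yaw, s["eef_pos"])
bx=np.array([np.cos(yaw),np.sin(yaw),0]);by=np.array([-bx[1],bx[0],0]);o=s["eef_pos"]+.0914*bx+[0,0,-.0235]
for p in((.04,-.028,0),(-.04,-.028,0),(.04,-.028,.022)): 
  q=proj(d,o+p[0]*bx+p[1]*by+[0,0,p[2]])[0]; print(p,(q-[230,110]+.4)*4)
for L in(.018,.022,.026,.03,.034,.038):
  q=[ (proj(d,o+x*bx-.012*by-[0,0,L])[0]-[230,110]+.4)*4 for x in(-.036,.036)]; print(L,np.round(q,1).tolist())
E
```

```text
yaw -0.07153523941285744 [ 0.4313631  -0.00877271  0.1779076 ]
(0.04, -0.028, 0) [447.46090969 367.33123232]
(-0.04, -0.028, 0) [293.85208094 364.89337341]
(0.04, -0.028, 0.022) [448.09725168 327.75007632]
0.018 [[305.0, 384.6], [439.6, 386.9]]
0.022 [[305.2, 391.5], [439.5, 393.7]]
0.026 [[305.3, 398.3], [439.4, 400.6]]
0.03 [[305.5, 405.1], [439.3, 407.4]]
0.034 [[305.6, 411.9], [439.2, 414.2]]
0.038 [[305.8, 418.6], [439.1, 421.0]]
```

The side view gives a bristle length of about 30 mm (bottom edge at row ~407 in the crop; the block edges match the prediction to 1 px). The bed contact should therefore come at TCP z≈0.1135. Next I enter under the bar.

```bash
python3 -m inch '[{"claw":1,"slide":[0.006,-0.005,0],"twist":[0,0,-0.03]},{"claw":1,"slide":[0.012,-0.01,-0.005],"twist":[0,0,-0.07]},{"claw":1,"slide":[0.018,-0.015,-0.015],"twist":[0,0,-0.1]},{"claw":1,"slide":[0.025,-0.02,-0.025],"twist":[0,0,-0.14]},{"claw":1,"slide":[0.032,-0.026,-0.035],"twist":[0,0,-0.18]},{"claw":1,"slide":[0.04,-0.032,-0.045],"twist":[0,0,-0.22]},{"claw":1,"slide":[0.049,-0.038,-0.053],"twist":[0,0,-0.265]},{"claw":1,"slide":[0.049,-0.038,-0.058],"twist":[0,0,-0.265]}]'
python3 - <<'E'
from h import *
s=sensors.read_state(); d=cam("side"); cv2.imwrite("pics/s5.png",cv2.resize(d["img"][110:260,280:480,::-1],None,fx=4,fy=4,interpolation=cv2.INTER_CUBIC))
d=cam("top"); cv2.imwrite("pics/t5.png",cv2.resize(d["img"][95:245,210:410,::-1],None,fx=4,fy=4,interpolation=cv2.INTER_CUBIC))
print(s["eef_pos"],s["wrist_force"],s["qpos"])
E
```

```text
time: 9.83
eef_pos: [0.4719, -0.0391, 0.13]
eef_rot: [0.777, 0.629, -0.0, -0.0]
wrist_force: [0.3, 0.6, -2.2]
width: 0.167
[ 0.47185699 -0.03913427  0.1300235 ] [ 0.30338911  0.58116059 -2.23753269] [ 0.37519624  0.26391953 -0.48536001  2.11860572  0.17045533  0.79636261
  1.14471086]
```

View pics/s5.png

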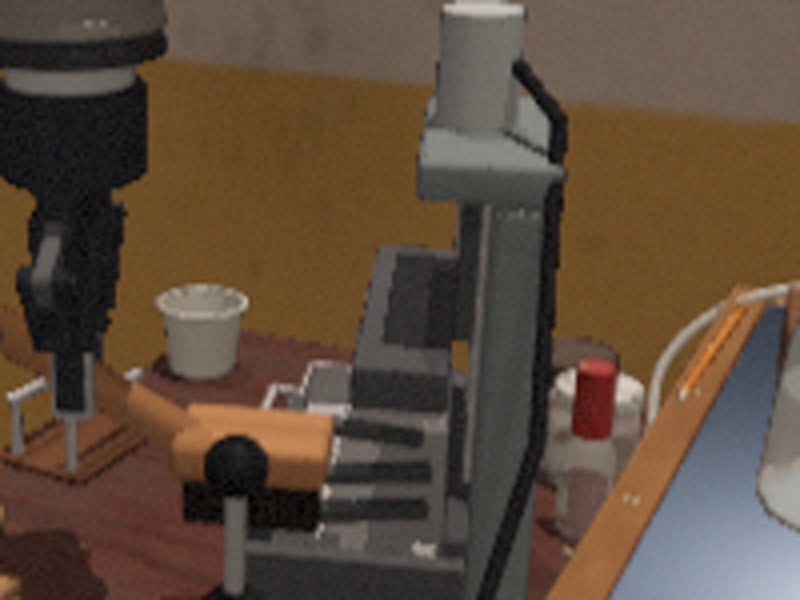

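View pics/t5.png

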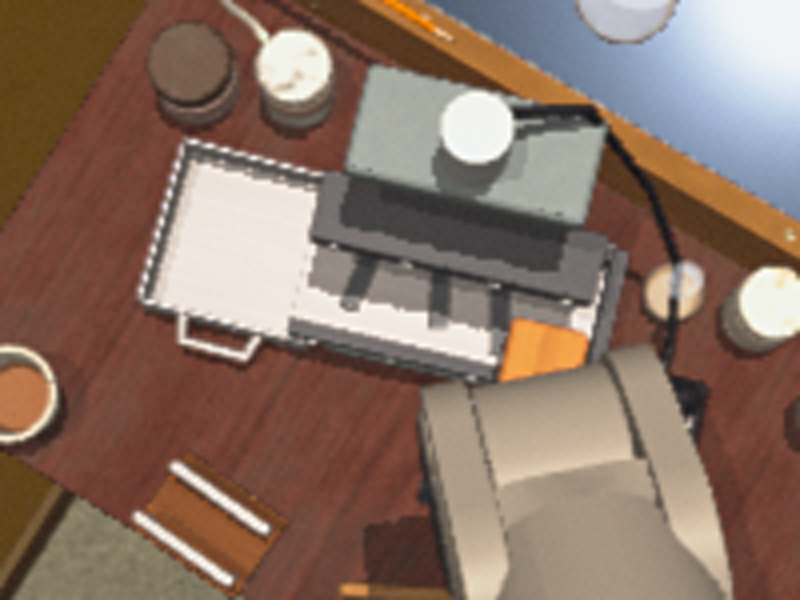

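```bash
python3 -m inch '[{"claw":1,"slide":[0.008,-0.002,0],"twist":[0,0,0]},{"claw":1,"slide":[0.016,-0.004,0],"twist":[0,0,0]},{"claw":1,"slide":[0.025,-0.006,0],"twist":[0,0,0]},{"claw":1,"slide":[0.034,-0.008,0],"twist":[0,0,0]},{"claw":1,"slide":[0.043,-0.01,0],"twist":[0,0,0]},{"claw":1,"slide":[0.052,-0.012,0],"twist":[0,0,0]},{"claw":1,"slide":[0.06,-0.013,0],"twist":[0,0,0]},{"claw":1,"slide":[0.065,-0.014,0],"twist":[0,0,0]}]'
python3 -m inch '[{"claw":1,"slide":[0,0,-0.002],"twist":[0,0,0]},{"claw":1,"slide":[0,0,-0.004],"twist":[0,0,0]},{"claw":1,"slide":[0,0,-0.006],"twist":[0,0,0]},{"claw":1,"slide":[0,0,-0.008],"twist":[0,0,0]},{"claw":1,"slide":[0,0,-0.01],"twist":[0,0,0]},{"claw":1,"slide":[0,0,-0.0125],"twist":[0,0,0]},{"claw":1,"slide":[0,0,-0.015],"twist":[0,0,0]},{"claw":1,"slide":[0,0,-0.015],"twist":[0,0,0]}]'
python3 - <<'E'
from h import *
s=sensors.read_state(); d=cam("side"); cv2.imwrite("pics/s6.png",cv2.resize(d["img"][110:260,280:480,::-1],None,fx=4,fy=4,interpolation=cv2.INTER_CUBIC))
print(s["eef_pos"],s["wrist_force"],s["ft_torque"])
E
```

```text
time: 10.6
eef_pos: [0.5238, -0.0495, 0.1313]
eef_rot: [0.776, 0.63, 0.0, 0.0]
wrist_force: [-0.7, 0.1, -1.6]
width: 0.17
time: 11.27
eef_pos: [0.5225, -0.0494, 0.1189]
eef_rot: [0.776, 0.63, -0.0, -0.0]
wrist_force: [-0.0, -1.0, -2.0]
width: 0.166
[ 0.52250942 -0.04943466  0.11887233] [-0.01980398 -0.97427164 -1.99735082] [ 0.00160997  0.20412937 -0.02590434]
```

View pics/s6.png

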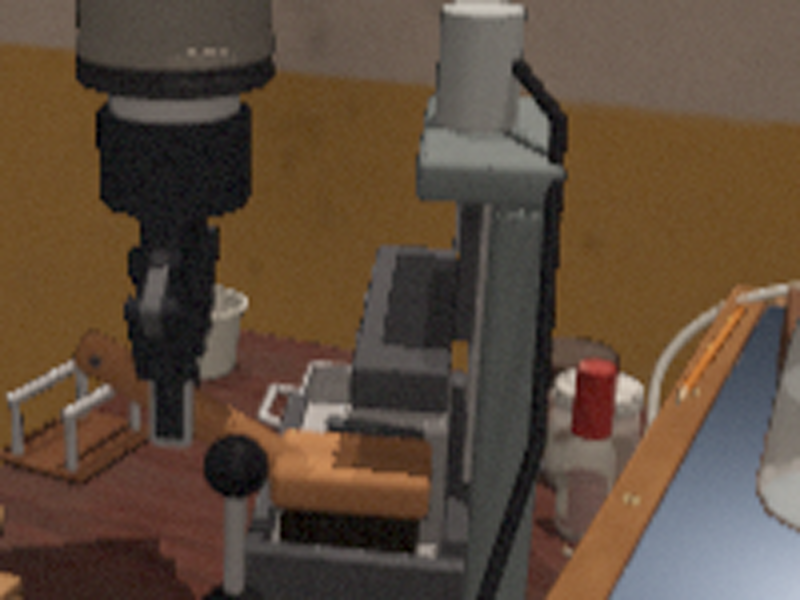

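```bash
python3 -m inch '[{"claw":1,"slide":[0,0,-0.001],"twist":[0,0,0]},{"claw":1,"slide":[0,0,-0.002],"twist":[0,0,0]},{"claw":1,"slide":[0,0,-0.003],"twist":[0,0,0]},{"claw":1,"slide":[0,0,-0.004],"twist":[0,0,0]},{"claw":1,"slide":[0,0,-0.004],"twist":[0,0,0]},{"claw":1,"slide":[0,0,-0.004],"twist":[0,0,0]},{"claw":1,"slide":[0,0,-0.004],"twist":[0,0,0]},{"claw":1,"slide":[0,0,-0.004],"twist":[0,0,0]}]'
python3 - <<'E'
from h import *
s=sensors.read_state(); print(s["eef_pos"],s["wrist_force"],s["ft_torque"])
E
```

```text
time: 11.98
eef_pos: [0.5229, -0.0494, 0.1163]
eef_rot: [0.776, 0.63, 0.0, 0.0]
wrist_force: [-3.5, 0.4, 5.1]
width: 0.172
[ 0.52288276 -0.04942055  0.11630763] [-3.46058532  0.42537281  5.06040689] [0.04167277 0.48512127 0.01130611]
```

```bash
python3 - <<'E'
from h import *
s=sensors.read_state();d=cam("side"); 
Rt=R.from_quat(s["eef_rot"]).as_matrix(); a=np.arctan2(Rt[1,0],Rt[0,0]); yaw=a-np.pi/2; print("yaw",yaw)
bx=np.array([np.cos(yaw),np.sin(yaw),0]);by=np.array([-bx[1],bx[0],0]);o=s["eef_pos"]+.0914*bx+[0,0,-.0235]
im=cv2.resize(d["img"][190:260,320:420,::-1],None,fx=8,fy=8,interpolation=cv2.INTER_CUBIC)
f=lambda P:(proj(d,P)[0]-[320,190]+.5)*8
for p in((.04,-.028,0),(-.04,-.028,0),(.04,-.028,.022),(-.04,-.028,.022),(.036,-.012,-.03),(-.036,-.012,-.03)):
  q=f(o+p[0]*bx+p[1]*by+[0,0,p[2]]); print(p,q); cv2.circle(im,tuple(int(v) for v in q),4,(0,255,0),1)
c,sn=np.cos(-.21),np.sin(-.21);M=np.array([[c,-sn],[sn,c]])
for p in((-.045,-.11,.06),(.045,-.11,.06),(-.045,-.11,.068),(-.057,-.122,.068),(-.057,-.122,.08),(.045,-.11,.09)):
  q=f([*(np.array([.6325,.006])+M@p[:2]),p[2]]);print(p,q); cv2.circle(im,tuple(int(v) for v in q),4,(0,0,255),1)
cv2.imwrite("pics/s7.png",im)
E
```

```text
yaw -0.207297180857829
(0.04, -0.028, 0) [529.19874624 408.39312335]
(-0.04, -0.028, 0) [210.52991062 381.16827791]
(0.04, -0.028, 0.022) [534.44368454 329.55827852]
(-0.04, -0.028, 0.022) [212.20664527 303.54451629]
(0.036, -0.012, -0.03) [508.75151463 480.48371137]
(-0.036, -0.012, -0.03) [231.36066795 455.56819155]
(-0.045, -0.11, 0.06) [202.29834468 503.43101335]
(0.045, -0.11, 0.06) [557.74528726 536.94026733]
(-0.045, -0.11, 0.068) [202.86569303 476.1590362 ]
(-0.057, -0.122, 0.068) [149.39947787 495.16465898]
(-0.057, -0.122, 0.08) [149.95125499 453.49658663]
(0.045, -0.11, 0.09) [565.30079969 431.78049229]
```

View pics/s7.png

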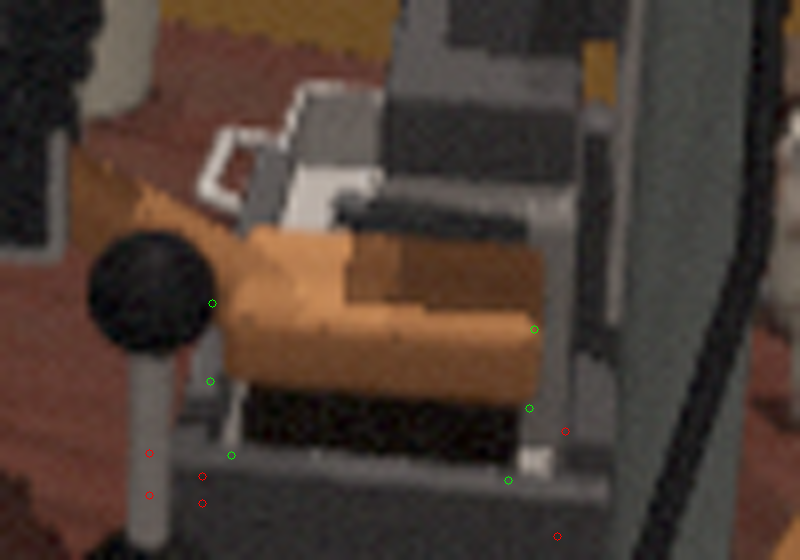

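Contact: Fz rose about 7 N at TCP z 0.116, with the bristles between the lip and the fence. Now I sweep towards the press's +y.

```bash
python3 -m inch '[{"claw":1,"slide":[0.002,0.0092,0],"twist":[0,0,0]},{"claw":1,"slide":[0.004,0.0184,0],"twist":[0,0,0]},{"claw":1,"slide":[0.006,0.0275,0],"twist":[0,0,0]},{"claw":1,"slide":[0.008,0.0367,0],"twist":[0,0,0]},{"claw":1,"slide":[0.01,0.0459,0],"twist":[0,0,0]},{"claw":1,"slide":[0.012,0.055,0],"twist":[0,0,0]},{"claw":1,"slide":[0.0138,0.0642,0],"twist":[0,0,0]},{"claw":1,"slide":[0.0156,0.0733,0],"twist":[0,0,0]}]'
python3 - <<'E'
from h import *
d=cam("side"); cv2.imwrite("pics/s8.png",cv2.resize(d["img"][150:260,300:440,::-1],None,fx=5,fy=5,interpolation=cv2.INTER_CUBIC))
E
```

```text
time: 12.7
eef_pos: [0.5355, 0.01, 0.1161]
eef_rot: [0.776, 0.63, -0.0, 0.0]
wrist_force: [0.1, -1.9, 3.9]
width: 0.173
```

View pics/s8.png

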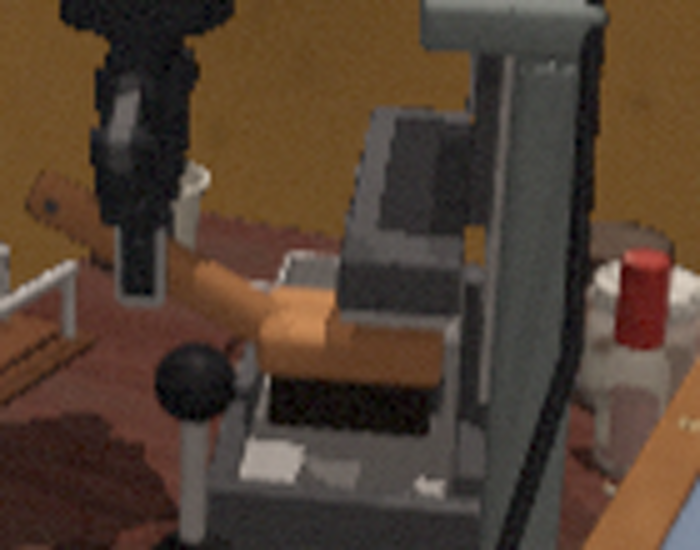

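```bash
python3 -m inch '[{"claw":1,"slide":[0.002,0.0092,0],"twist":[0,0,0]},{"claw":1,"slide":[0.004,0.0184,0],"twist":[0,0,0]},{"claw":1,"slide":[0.006,0.0275,0],"twist":[0,0,0]},{"claw":1,"slide":[0.008,0.0367,0],"twist":[0,0,0]},{"claw":1,"slide":[0.01,0.0459,0],"twist":[0,0,0]},{"claw":1,"slide":[0.012,0.055,0],"twist":[0,0,0]},{"claw":1,"slide":[0.0138,0.0642,0],"twist":[0,0,0]},{"claw":1,"slide":[0.0156,0.0733,0],"twist":[0,0,0]}]'
python3 - <<'E'
from h import *
d=cam("side"); cv2.imwrite("pics/s9.png",cv2.resize(d["img"][150:260,300:440,::-1],None,fx=5,fy=5,interpolation=cv2.INTER_CUBIC))
d=cam("top"); cv2.imwrite("pics/t9.png",cv2.resize(d["img"][95:245,210:410,::-1],None,fx=4,fy=4,interpolation=cv2.INTER_CUBIC))
E
```

```text
time: 13.42
eef_pos: [0.5479, 0.0685, 0.1161]
eef_rot: [0.776, 0.63, -0.0, 0.0]
wrist_force: [0.4, -2.3, 4.5]
width: 0.176
```

View pics/s9.png

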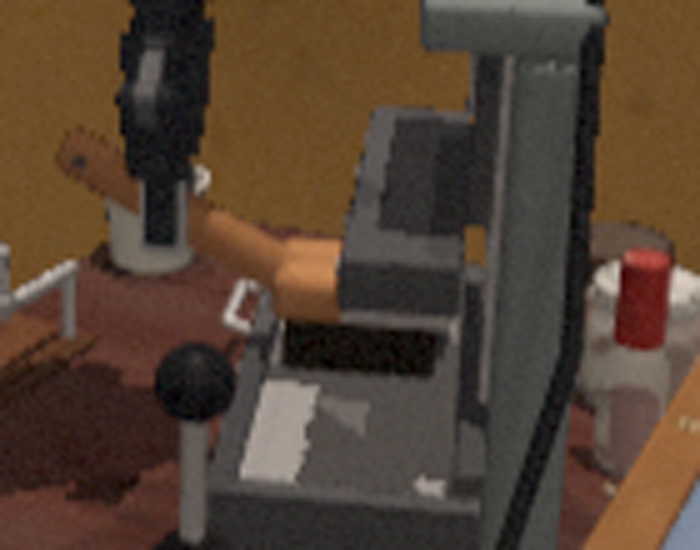

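View pics/t9.png

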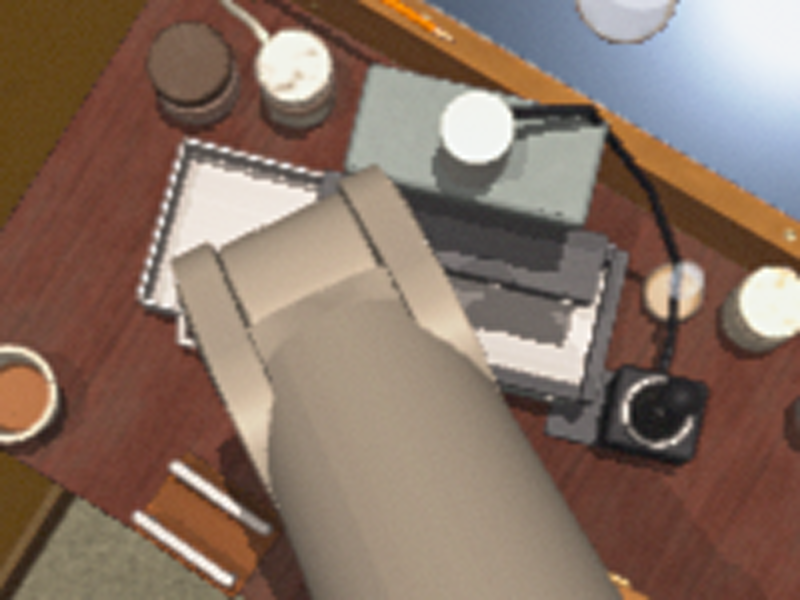

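```bash
python3 -m inch '[{"claw":1,"slide":[0.002,0.0092,0],"twist":[0,0,0]},{"claw":1,"slide":[0.004,0.0184,0],"twist":[0,0,0]},{"claw":1,"slide":[0.006,0.0275,0],"twist":[0,0,0]},{"claw":1,"slide":[0.008,0.0367,0],"twist":[0,0,0]},{"claw":1,"slide":[0.01,0.0459,0],"twist":[0,0,0]},{"claw":1,"slide":[0.012,0.055,0],"twist":[0,0,0]},{"claw":1,"slide":[0.0138,0.0642,0],"twist":[0,0,0]},{"claw":1,"slide":[0.0156,0.0733,0],"twist":[0,0,0]}]'
python3 -m inch '[{"claw":1,"slide":[0.002,0.0092,0],"twist":[0,0,0]},{"claw":1,"slide":[0.004,0.0184,0],"twist":[0,0,0]},{"claw":1,"slide":[0.006,0.0275,0],"twist":[0,0,0]},{"claw":1,"slide":[0.008,0.0367,0],"twist":[0,0,0]},{"claw":1,"slide":[0.01,0.0459,0],"twist":[0,0,0]},{"claw":1,"slide":[0.0115,0.053,0],"twist":[0,0,0]},{"claw":1,"slide":[0.0115,0.053,0],"twist":[0,0,0]},{"claw":1,"slide":[0.0115,0.053,0],"twist":[0,0,0]}]'
python3 - <<'E'
from h import *
d=cam("side"); cv2.imwrite("pics/s10.png",cv2.resize(d["img"][150:260,300:440,::-1],None,fx=5,fy=5,interpolation=cv2.INTER_CUBIC))
d=cam("top"); cv2.imwrite("pics/t10.png",cv2.resize(d["img"][95:245,210:410,::-1],None,fx=4,fy=4,interpolation=cv2.INTER_CUBIC))
E
```

```text
time: 14.18
eef_pos: [0.5603, 0.1265, 0.1161]
eef_rot: [0.777, 0.63, -0.0, 0.0]
wrist_force: [-0.8, -2.3, 5.8]
width: 0.172
time: 14.85
eef_pos: [0.5692, 0.1691, 0.1159]
eef_rot: [0.776, 0.63, -0.0, -0.0]
wrist_force: [-0.1, -0.7, -2.6]
width: 0.171
```

View pics/s10.png

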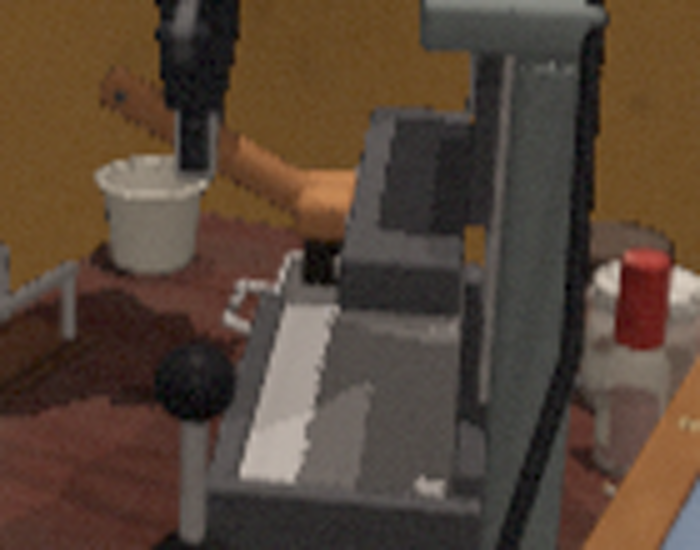

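View pics/t10.png

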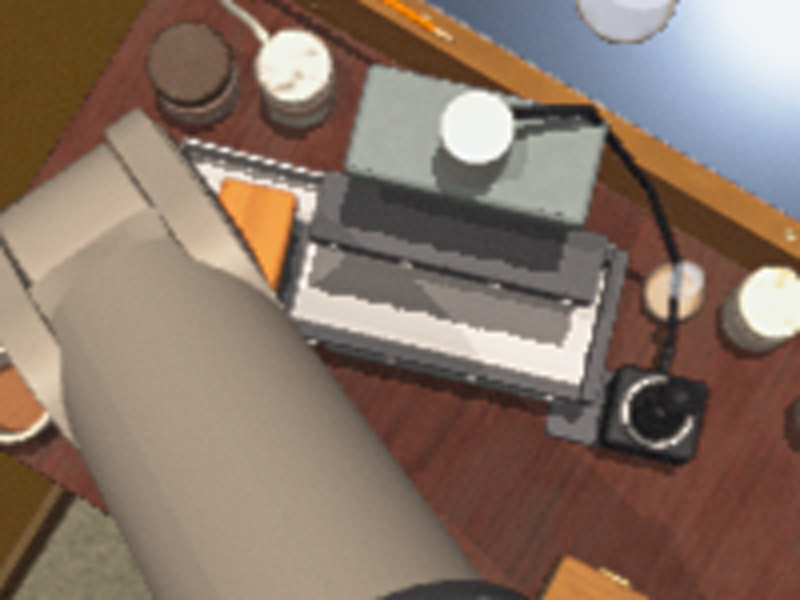

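The bed is clear in both views. Next I lift and take the brush back above the rest.

```bash
python3 -m inch '[{"claw":1,"slide":[0,0,0.015],"twist":[0,0,0]},{"claw":1,"slide":[0,0,0.03],"twist":[0,0,0]},{"claw":1,"slide":[-0.005,0,0.045],"twist":[0,0,0]},{"claw":1,"slide":[-0.015,0,0.06],"twist":[0,0,0]},{"claw":1,"slide":[-0.03,-0.005,0.075],"twist":[0,0,0.1]},{"claw":1,"slide":[-0.05,-0.01,0.09],"twist":[0,0,0.2]},{"claw":1,"slide":[-0.07,-0.02,0.1],"twist":[0,0,0.3]},{"claw":1,"slide":[-0.09,-0.03,0.105],"twist":[0,0,0.4]}]'
python3 -m inch '[{"claw":1,"slide":[-0.014,-0.006,0],"twist":[0,0,0.125]},{"claw":1,"slide":[-0.028,-0.012,0],"twist":[0,0,0.25]},{"claw":1,"slide":[-0.042,-0.018,0],"twist":[0,0,0.375]},{"claw":1,"slide":[-0.056,-0.025,0],"twist":[0,0,0.5]},{"claw":1,"slide":[-0.07,-0.032,0],"twist":[0,0,0.625]},{"claw":1,"slide":[-0.085,-0.04,0],"twist":[0,0,0.75]},{"claw":1,"slide":[-0.1,-0.046,0],"twist":[0,0,0.875]},{"claw":1,"slide":[-0.112,-0.051,0],"twist":[0,0,1]}]'
python3 - <<'E'
from h import *
s=sensors.read_state();print(s["eef_pos"],2*np.arctan2(s["eef_rot"][1],s["eef_rot"][0])-np.pi/2)
d=cam("top"); cv2.imwrite("pics/t11.png",cv2.resize(d["img"][95:245,210:410,::-1],None,fx=4,fy=4,interpolation=cv2.INTER_CUBIC))
E
```

```text
time: 15.62
eef_pos: [0.497, 0.145, 0.2025]
eef_rot: [0.705, 0.709, 0.001, 0.001]
wrist_force: [0.6, 0.6, -1.8]
width: 0.168
time: 16.28
eef_pos: [0.407, 0.1037, 0.2012]
eef_rot: [0.498, 0.867, 0.0, 0.001]
wrist_force: [0.2, 0.4, -2.3]
width: 0.17
[0.40699928 0.10368953 0.20122668] 0.5287290161739571
```

View pics/t11.png

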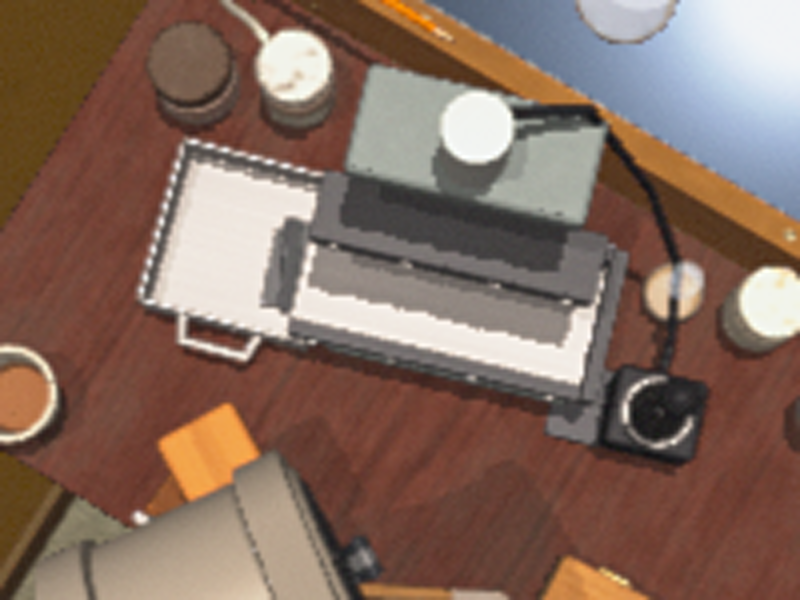

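```bash
python3 -m inch '[{"claw":1,"slide":[0,0,0],"twist":[0,0,0.125]},{"claw":1,"slide":[0,0,-0.005],"twist":[0,0,0.25]},{"claw":1,"slide":[0,0,-0.01],"twist":[0,0,0.375]},{"claw":1,"slide":[0,0,-0.015],"twist":[0,0,0.5]},{"claw":1,"slide":[0,0,-0.02],"twist":[0,0,0.625]},{"claw":1,"slide":[0,0,-0.025],"twist":[0,0,0.75]},{"claw":1,"slide":[0,0,-0.03],"twist":[0,0,0.86]},{"claw":1,"slide":[0,0,-0.03],"twist":[0,0,0.86]}]'
python3 - <<'E'
from h import *
s=sensors.read_state();print(s["eef_pos"],2*np.arctan2(s["eef_rot"][1],s["eef_rot"][0])-np.pi/2)
d=cam("side"); cv2.imwrite("pics/s12.png",cv2.resize(d["img"][120:250,230:400,::-1],None,fx=4.6,fy=4.6,interpolation=cv2.INTER_CUBIC))
d=cam("top"); cv2.imwrite("pics/t12.png",cv2.resize(d["img"][115:265,210:360,::-1],None,fx=4,fy=4,interpolation=cv2.INTER_CUBIC))
E
```

```text
time: 17.0
eef_pos: [0.4078, 0.1041, 0.1765]
eef_rot: [0.292, 0.956, -0.0, 0.0]
wrist_force: [0.5, -0.3, -1.8]
width: 0.171
[0.40780417 0.10411354 0.17651454] 0.9782127191305925
```

View pics/s12.png

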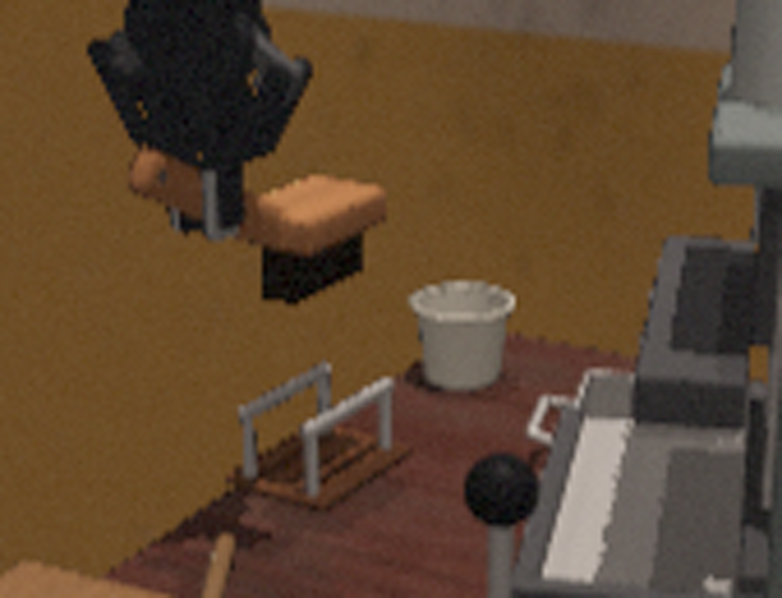

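View pics/t12.png

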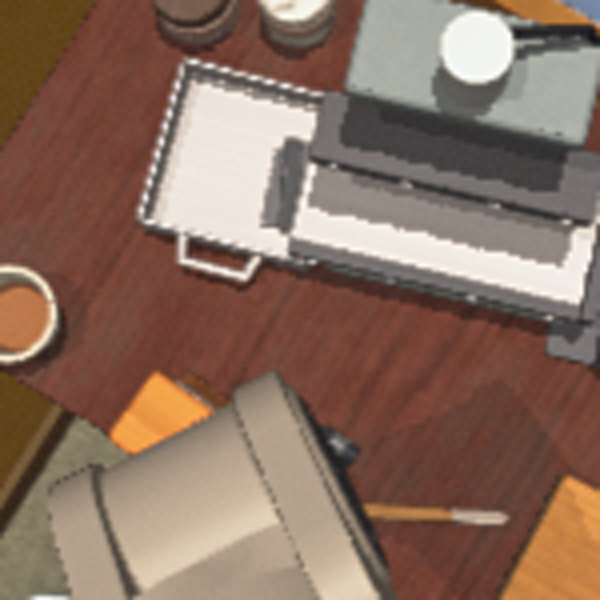

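```bash
python3 -m inch '[{"claw":1,"slide":[0,0,-0.02],"twist":[0,0,0]},{"claw":1,"slide":[0,0,-0.04],"twist":[0,0,0]},{"claw":1,"slide":[0,0,-0.06],"twist":[0,0,0]},{"claw":1,"slide":[0,0,-0.08],"twist":[0,0,0]},{"claw":1,"slide":[0,0,-0.095],"twist":[0,0,0]},{"claw":1,"slide":[0,0,-0.11],"twist":[0,0,0]},{"claw":1,"slide":[0,0,-0.12],"twist":[0,0,0]},{"claw":1,"slide":[0,0,-0.125],"twist":[0,0,0]}]'
python3 -m inch '[{"claw":1,"slide":[0,0,-0.001],"twist":[0,0,0]},{"claw":1,"slide":[0,0,-0.001],"twist":[0,0,0]},{"claw":1,"slide":[0,0,-0.002],"twist":[0,0,0]},{"claw":1,"slide":[0,0,-0.002],"twist":[0,0,0]},{"claw":1,"slide":[0,0,-0.002],"twist":[0,0,0]},{"claw":1,"slide":[0,0,-0.002],"twist":[0,0,0]},{"claw":1,"slide":[0,0,-0.002],"twist":[0,0,0]},{"claw":1,"slide":[0,0,-0.002],"twist":[0,0,0]}]'
python3 - <<'E'
from h import *
s=sensors.read_state();print(s["eef_pos"],s["wrist_force"])
d=cam("side"); cv2.imwrite("pics/s13.png",cv2.resize(d["img"][150:250,240:370,::-1],None,fx=6,fy=6,interpolation=cv2.INTER_CUBIC))
E
```

```text
time: 17.77
eef_pos: [0.4078, 0.1041, 0.0757]
eef_rot: [0.294, 0.956, -0.0, -0.0]
wrist_force: [-1.0, -0.7, -1.1]
width: 0.172
time: 18.43
eef_pos: [0.408, 0.1041, 0.0747]
eef_rot: [0.293, 0.956, 0.0, 0.0]
wrist_force: [1.1, -0.6, 0.0]
width: 0.169
[0.40798825 0.10405049 0.07465177] [ 1.10308586 -0.6091544   0.03871781]
```

View pics/s13.png

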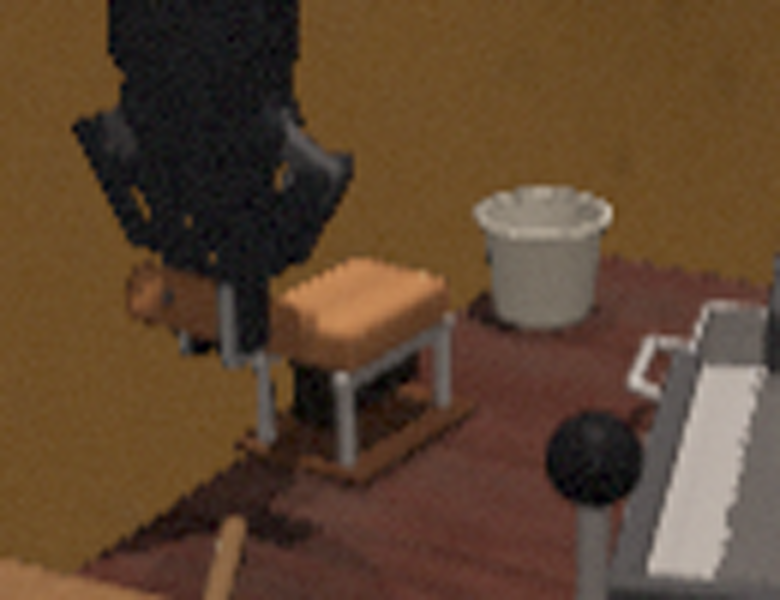

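```bash
python3 -m inch '[{"claw":0.7,"slide":[0,0,0],"twist":[0,0,0]},{"claw":0.6,"slide":[0,0,0],"twist":[0,0,0]},{"claw":0.5,"slide":[0,0,0],"twist":[0,0,0]},{"claw":0.4,"slide":[0,0,0],"twist":[0,0,0]},{"claw":0.3,"slide":[0,0,0],"twist":[0,0,0]},{"claw":0.3,"slide":[0,0,0],"twist":[0,0,0]},{"claw":0.3,"slide":[0,0,0],"twist":[0,0,0]},{"claw":0.3,"slide":[0,0,0],"twist":[0,0,0]}]' 40
python3 -m inch '[{"claw":0.3,"slide":[0,0,0.01],"twist":[0,0,0]},{"claw":0.3,"slide":[0,0,0.025],"twist":[0,0,0]},{"claw":0.3,"slide":[0,0,0.045],"twist":[0,0,0]},{"claw":0.3,"slide":[0,0,0.07],"twist":[0,0,0]},{"claw":0.3,"slide":[0,0,0.1],"twist":[0,0,0]},{"claw":0.3,"slide":[0,0,0.13],"twist":[0,0,0]},{"claw":0.3,"slide":[0,0,0.16],"twist":[0,0,0]},{"claw":0.3,"slide":[0,0,0.19],"twist":[0,0,0]}]'
python3 - <<'E'
from h import *
s=sensors.read_state();print(s["eef_pos"],s["wrist_force"],s["qpos"])
d=cam("side"); cv2.imwrite("pics/s14.png",cv2.resize(d["img"][150:250,240:370,::-1],None,fx=6,fy=6,interpolation=cv2.INTER_CUBIC))
d=cam("wrist"); cv2.imwrite("pics/w14.png",d["img"][:,:,::-1])
E
```

```text
time: 19.15
eef_pos: [0.4078, 0.1041, 0.0745]
eef_rot: [0.293, 0.956, -0.0, 0.0]
wrist_force: [-0.6, -0.5, -0.9]
width: 0.702
time: 19.82
eef_pos: [0.4075, 0.1044, 0.2283]
eef_rot: [0.293, 0.956, 0.0, 0.0]
wrist_force: [0.1, 0.3, -0.1]
width: 0.701
[0.40745218 0.10435729 0.22830576] [ 0.09349466  0.32055361 -0.11148149] [ 0.30871004  0.04781745 -0.71809884  2.11120998  0.0373161   0.99430699
  2.11826266]
```

View pics/s14.png

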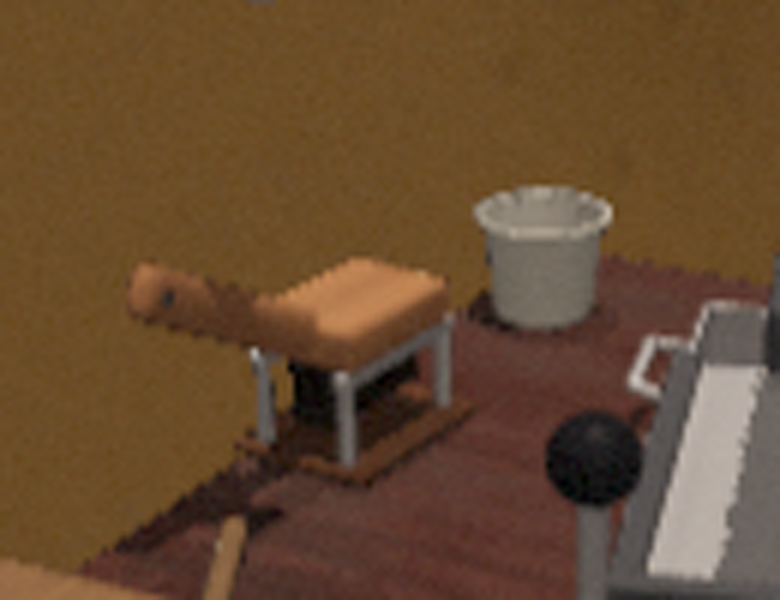

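View pics/w14.png

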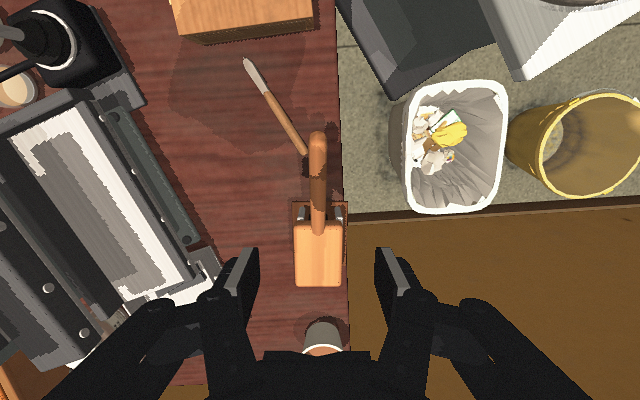

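```bash
python3 - <<'E'
from h import *
t=cam("top"); s=cam("side")
cv2.imwrite("pics/t15.png",cv2.resize(t["img"][165:225,340:420,::-1],None,fx=8,fy=8,interpolation=cv2.INTER_CUBIC))
cv2.imwrite("pics/t15b.png",cv2.resize(t["img"][120:190,235:315,::-1],None,fx=8,fy=8,interpolation=cv2.INTER_CUBIC))
ps=(240+594/6-.4,150+458/6-.4)
for p in((380,192),): print(tri(t,p,s,ps))
print(proj(t,[.5482,-.1499,.15]),proj(s,[.5482,-.1499,.15]),ps)
E
```

```text
(array([ 0.55002598, -0.15170636,  0.15045229]), [np.float64(0.6932403339913265), np.float64(1.0298059746412624)])
[[379.27424833 193.36868626]] [[338.55723839 225.61262533]] (338.6, 225.9333333333333)
```

View pics/t15.png

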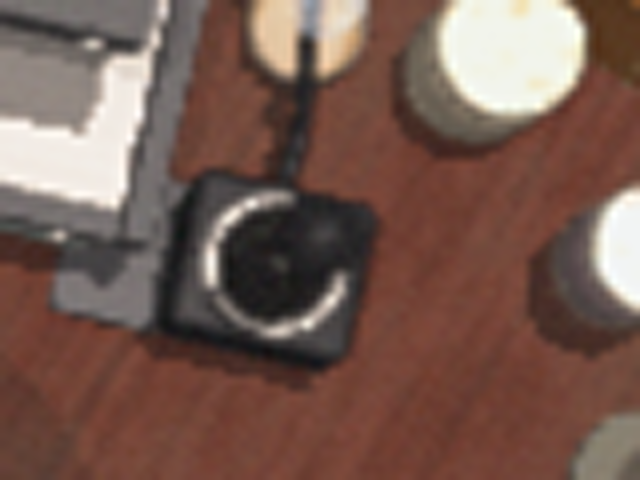

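View pics/t15b.png

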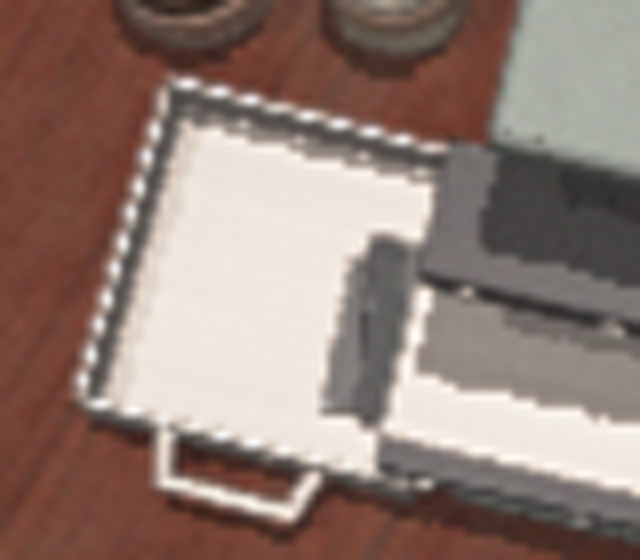

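The pile lies in the pan at (370,330) of the last crop. The knob triangulates to within 2 mm of the press-frame prediction. Next is the stick.

```bash
python3 -m inch '[{"claw":1,"slide":[0.008,-0.02,0],"twist":[0,0,-0.125]},{"claw":1,"slide":[0.016,-0.04,0],"twist":[0,0,-0.25]},{"claw":1,"slide":[0.024,-0.06,0],"twist":[0,0,-0.375]},{"claw":1,"slide":[0.032,-0.08,0],"twist":[0,0,-0.5]},{"claw":1,"slide":[0.04,-0.1,0],"twist":[0,0,-0.625]},{"claw":1,"slide":[0.048,-0.12,0],"twist":[0,0,-0.75]},{"claw":1,"slide":[0.057,-0.14,0],"twist":[0,0,-0.875]},{"claw":1,"slide":[0.065,-0.155,0],"twist":[0,0,-1]}]' 60
python3 -m inch '[{"claw":1,"slide":[0.01,-0.018,0],"twist":[0,0,-0.125]},{"claw":1,"slide":[0.02,-0.036,0],"twist":[0,0,-0.25]},{"claw":1,"slide":[0.03,-0.054,0],"twist":[0,0,-0.375]},{"claw":1,"slide":[0.04,-0.072,0],"twist":[0,0,-0.5]},{"claw":1,"slide":[0.05,-0.085,0],"twist":[0,0,-0.625]},{"claw":1,"slide":[0.06,-0.097,0],"twist":[0,0,-0.75]},{"claw":1,"slide":[0.07,-0.107,0],"twist":[0,0,-0.875]},{"claw":1,"slide":[0.08,-0.112,0],"twist":[0,0,-1]}]'
python3 -m inch '[{"claw":1,"slide":[0.01,-0.001,0],"twist":[0,0,-0.04]},{"claw":1,"slide":[0.02,-0.001,0],"twist":[0,0,-0.1]},{"claw":1,"slide":[0.03,-0.002,0],"twist":[0,0,-0.16]},{"claw":1,"slide":[0.041,-0.002,0],"twist":[0,0,-0.22]},{"claw":1,"slide":[0.041,-0.002,0],"twist":[0,0,-0.27]},{"claw":1,"slide":[0.041,-0.002,0],"twist":[0,0,-0.27]},{"claw":1,"slide":[0.041,-0.002,0],"twist":[0,0,-0.27]},{"claw":1,"slide":[0.041,-0.002,0],"twist":[0,0,-0.27]}]'
python3 - <<'E'
from h import *
s=sensors.read_state();print(s["eef_pos"],s["width"],2*np.arctan2(s["eef_rot"][1],s["eef_rot"][0]))
d=cam("side"); cv2.imwrite("pics/s16.png",cv2.resize(d["img"][70:300,240:470,::-1],None,fx=2.6,fy=2.6,interpolation=cv2.INTER_CUBIC))
d=cam("wrist"); cv2.imwrite("pics/w16.png",d["img"][:,:,::-1])
E
```

```text
time: 20.68
eef_pos: [0.4594, -0.0212, 0.2254]
eef_rot: [0.532, 0.847, -0.0, -0.001]
wrist_force: [0.2, -0.1, 0.4]
width: 0.0
time: 21.35
eef_pos: [0.5235, -0.1105, 0.2252]
eef_rot: [0.733, 0.68, -0.001, -0.001]
wrist_force: [0.4, -0.2, -0.2]
width: 0.0
time: 22.02
eef_pos: [0.5561, -0.111, 0.2263]
eef_rot: [0.778, 0.629, -0.0, -0.0]
wrist_force: [0.3, -0.6, -0.2]
width: 0.002
[ 0.55608705 -0.11097797  0.22628474] 0.001979253700359156 1.3596556282045156
```

View pics/s16.png

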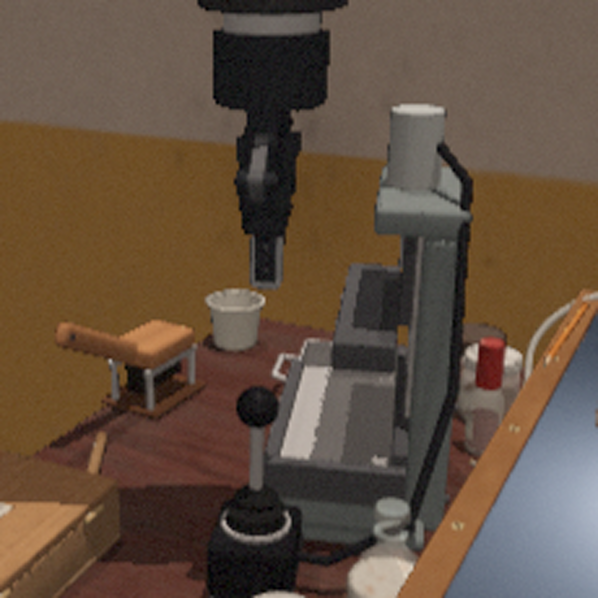

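View pics/w16.png

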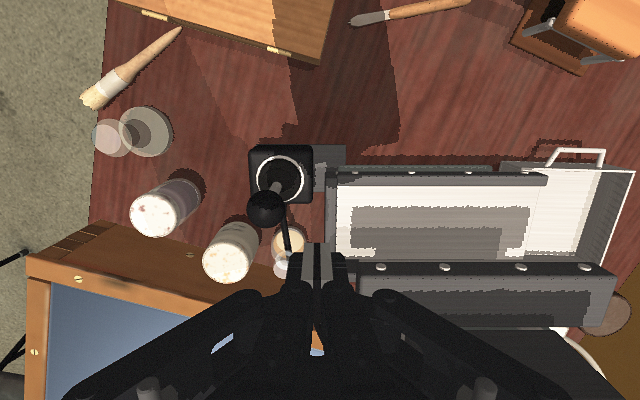

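```bash
python3 -m inch '[{"claw":1,"slide":[0,0,-0.016],"twist":[0,0,0]},{"claw":1,"slide":[0,0,-0.032],"twist":[0,0,0]},{"claw":1,"slide":[0,0,-0.05],"twist":[0,0,0]},{"claw":1,"slide":[0,0,-0.07],"twist":[0,0,0]},{"claw":1,"slide":[0,0,-0.09],"twist":[0,0,0]},{"claw":1,"slide":[0,0,-0.11],"twist":[0,0,0]},{"claw":1,"slide":[0,0,-0.12],"twist":[0,0,0]},{"claw":1,"slide":[0,0,-0.126],"twist":[0,0,0]}]'
python3 - <<'E'
from h import *
s=sensors.read_state();print(s["eef_pos"],s["wrist_force"])
d=cam("side"); cv2.imwrite("pics/s17.png",cv2.resize(d["img"][110:290,260:440,::-1],None,fx=3.3,fy=3.3,interpolation=cv2.INTER_CUBIC))
d=cam("wrist"); cv2.imwrite("pics/w17.png",d["img"][:,:,::-1])
E
```

```text
time: 22.78
eef_pos: [0.556, -0.1111, 0.1248]
eef_rot: [0.778, 0.628, -0.0, -0.0]
wrist_force: [0.9, -0.2, 0.1]
width: -0.002
[ 0.55604683 -0.11111426  0.12478195] [ 0.94856254 -0.15526038  0.07954708]
```

View pics/s17.png

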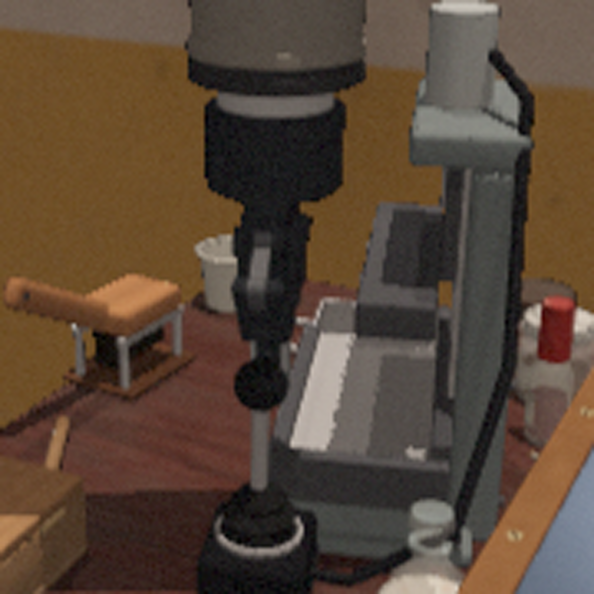

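View pics/w17.png

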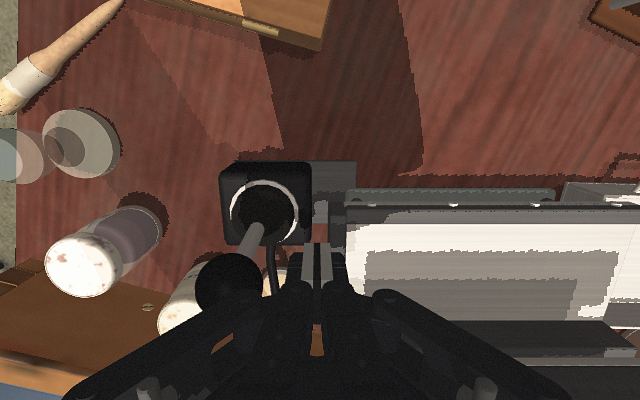

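```bash
python3 -m inch '[{"claw":1,"slide":[-0.0013,-0.006,0],"twist":[0,0,0]},{"claw":1,"slide":[-0.0026,-0.012,0],"twist":[0,0,0]},{"claw":1,"slide":[-0.0039,-0.018,0],"twist":[0,0,0]},{"claw":1,"slide":[-0.0052,-0.024,0],"twist":[0,0,0]},{"claw":1,"slide":[-0.0065,-0.03,0],"twist":[0,0,0]},{"claw":1,"slide":[-0.0078,-0.036,0],"twist":[0,0,0]},{"claw":1,"slide":[-0.0091,-0.042,0],"twist":[0,0,0]},{"claw":1,"slide":[-0.0104,-0.048,0],"twist":[0,0,0]}]'
python3 - <<'E'
from h import *
s=sensors.read_state();print(s["eef_pos"],s["wrist_force"])
d=cam("side"); cv2.imwrite("pics/s18.png",cv2.resize(d["img"][110:290,260:440,::-1],None,fx=3.3,fy=3.3,interpolation=cv2.INTER_CUBIC))
d=cam("wrist"); cv2.imwrite("pics/w18.png",d["img"][:,:,::-1])
E
```

```text
time: 23.55
eef_pos: [0.5484, -0.1496, 0.1257]
eef_rot: [0.778, 0.628, 0.0, -0.0]
wrist_force: [2.5, 4.8, -3.7]
width: 0.003
[ 0.54837161 -0.14958572  0.12565483] [ 2.54107799  4.82182156 -3.74279669]
```

View pics/s18.png

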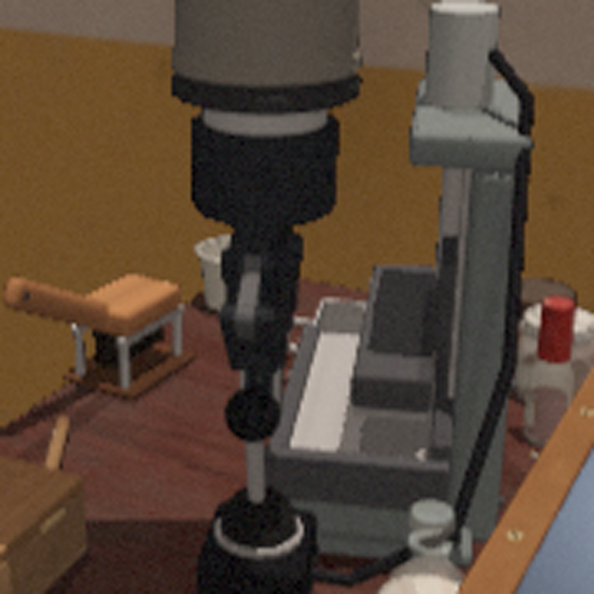

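View pics/w18.png

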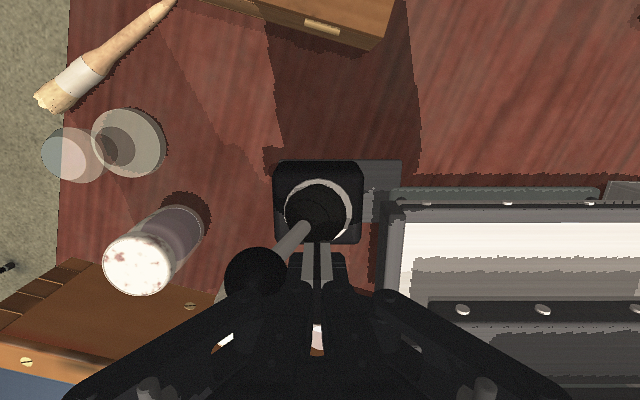

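```bash
python3 -m inch '[{"claw":1,"slide":[-0.0007,-0.003,0],"twist":[0,0,0]},{"claw":1,"slide":[-0.0013,-0.006,0],"twist":[0,0,0]},{"claw":1,"slide":[-0.002,-0.009,0],"twist":[0,0,0]},{"claw":1,"slide":[-0.0026,-0.012,0],"twist":[0,0,0]},{"claw":1,"slide":[-0.0033,-0.015,0],"twist":[0,0,0]},{"claw":1,"slide":[-0.0039,-0.018,0],"twist":[0,0,0]},{"claw":1,"slide":[-0.0045,-0.021,0],"twist":[0,0,0]},{"claw":1,"slide":[-0.0045,-0.021,0],"twist":[0,0,0]}]'
python3 - <<'E'
from h import *
s=sensors.read_state();print(s["eef_pos"],s["wrist_force"])
d=cam("side"); cv2.imwrite("pics/s19.png",cv2.resize(d["img"][110:290,260:440,::-1],None,fx=3.3,fy=3.3,interpolation=cv2.INTER_CUBIC))
E
```

```text
time: 24.32
eef_pos: [0.5443, -0.1651, 0.125]
eef_rot: [0.778, 0.628, 0.0, -0.001]
wrist_force: [2.2, 9.7, -6.1]
width: -0.001
[ 0.54425739 -0.16509647  0.12498277] [ 2.21164318  9.66341053 -6.1391956 ]
```

View pics/s19.png

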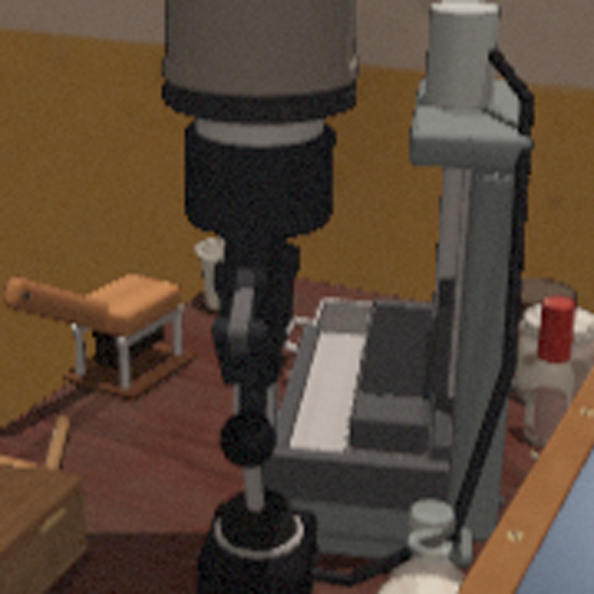

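```bash
python3 -m inch '[{"claw":1,"slide":[-0.0003,-0.0015,0],"twist":[0,0,0]},{"claw":1,"slide":[-0.0006,-0.003,0],"twist":[0,0,0]},{"claw":1,"slide":[-0.001,-0.0045,0],"twist":[0,0,0]},{"claw":1,"slide":[-0.0013,-0.006,0],"twist":[0,0,0]},{"claw":1,"slide":[-0.0013,-0.006,0],"twist":[0,0,0]},{"claw":1,"slide":[-0.0013,-0.006,0],"twist":[0,0,0]},{"claw":1,"slide":[-0.0013,-0.006,0],"twist":[0,0,0]},{"claw":1,"slide":[-0.0013,-0.006,0],"twist":[0,0,0]}]'
python3 - <<'E'
from h import *
s=sensors.read_state();print(s["eef_pos"],s["wrist_force"])
d=cam("side"); cv2.imwrite("pics/s20.png",cv2.resize(d["img"][110:290,260:440,::-1],None,fx=3.3,fy=3.3,interpolation=cv2.INTER_CUBIC))
E
```

```text
time: 25.03
eef_pos: [0.5438, -0.1673, 0.1249]
eef_rot: [0.777, 0.629, 0.001, -0.002]
wrist_force: [4.3, 20.5, -7.4]
width: 0.001
[ 0.54376487 -0.1673015   0.12493487] [ 4.26767159 20.52185471 -7.43638616]
```

View pics/s20.png

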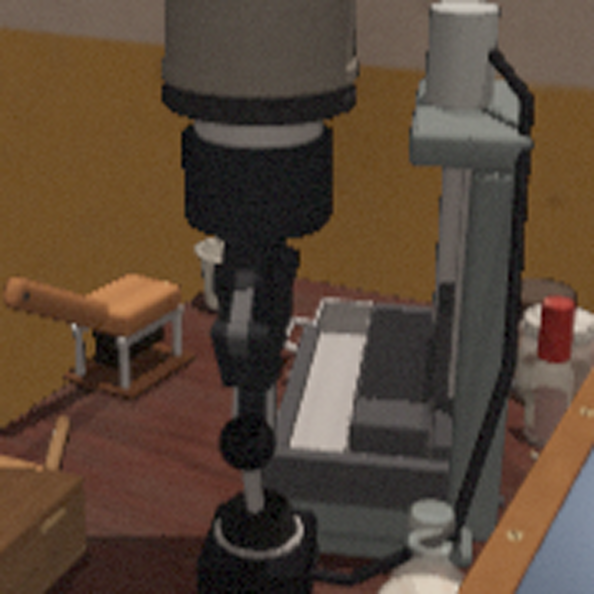

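```bash
python3 -m inch '[{"claw":1,"slide":[0,0,0],"twist":[0,0,0]},{"claw":1,"slide":[0,0,0],"twist":[0,0,0]},{"claw":1,"slide":[0,0,0],"twist":[0,0,0]},{"claw":1,"slide":[0,0,0],"twist":[0,0,0]},{"claw":1,"slide":[0,0,0],"twist":[0,0,0]},{"claw":1,"slide":[0,0,0],"twist":[0,0,0]},{"claw":1,"slide":[0,0,0],"twist":[0,0,0]},{"claw":1,"slide":[0,0,0],"twist":[0,0,0]}]'
python3 -m inch '[{"claw":1,"slide":[0,0,0],"twist":[0,0,0]},{"claw":1,"slide":[0,0,0],"twist":[0,0,0]},{"claw":1,"slide":[0,0,0],"twist":[0,0,0]},{"claw":1,"slide":[0,0,0],"twist":[0,0,0]},{"claw":1,"slide":[0,0,0],"twist":[0,0,0]},{"claw":1,"slide":[0,0,0],"twist":[0,0,0]},{"claw":1,"slide":[0,0,0],"twist":[0,0,0]},{"claw":1,"slide":[0,0,0],"twist":[0,0,0]}]'
python3 - <<'E'
from h import *
s=cam("side")
for t in(0,.4,.45,.5):
  y=.095*np.sin(t); print(t,proj(s,[.5485-.2085*y,-.150-.978*y,.055+.095*np.cos(t)]))
E
```

```text
time: 25.75
eef_pos: [0.5438, -0.1672, 0.1249]
eef_rot: [0.777, 0.629, 0.001, -0.002]
wrist_force: [3.9, 20.7, -6.1]
width: 0.003
time: 26.42
eef_pos: [0.5438, -0.1672, 0.125]
eef_rot: [0.777, 0.629, 0.001, -0.002]
wrist_force: [4.9, 19.8, -7.4]
width: 0.003
0 [[338.72496464 225.63494618]]
0.4 [[335.50402313 238.77529408]]
0.45 [[335.10217059 240.94471855]]
0.5 [[334.70488147 243.21604976]]
```

The knob is at (334.5, 243.9). I predicted (334.7, 243.2) for 0.5 rad, so it is at the stop. One more hold, then let it back.

```bash
python3 -m inch '[{"claw":1,"slide":[0,0,0],"twist":[0,0,0]},{"claw":1,"slide":[0,0,0],"twist":[0,0,0]},{"claw":1,"slide":[0,0,0],"twist":[0,0,0]},{"claw":1,"slide":[0,0,0],"twist":[0,0,0]},{"claw":1,"slide":[0,0,0],"twist":[0,0,0]},{"claw":1,"slide":[0,0,0],"twist":[0,0,0]},{"claw":1,"slide":[0,0,0],"twist":[0,0,0]},{"claw":1,"slide":[0,0,0],"twist":[0,0,0]}]'
python3 -m inch '[{"claw":1,"slide":[0.0013,0.006,0],"twist":[0,0,0]},{"claw":1,"slide":[0.0032,0.015,0],"twist":[0,0,0]},{"claw":1,"slide":[0.0053,0.025,0],"twist":[0,0,0]},{"claw":1,"slide":[0.0075,0.035,0],"twist":[0,0,0]},{"claw":1,"slide":[0.0096,0.045,0],"twist":[0,0,0]},{"claw":1,"slide":[0.0117,0.055,0],"twist":[0,0,0]},{"claw":1,"slide":[0.0138,0.065,0],"twist":[0,0,0]},{"claw":1,"slide":[0.016,0.075,0],"twist":[0,0,0]}]'
python3 -m inch '[{"claw":1,"slide":[0,0,0.01],"twist":[0,0,0]},{"claw":1,"slide":[0,0,0.03],"twist":[0,0,0]},{"claw":1,"slide":[0,0,0.05],"twist":[0,0,0]},{"claw":1,"slide":[-0.01,0,0.075],"twist":[0,0,0]},{"claw":1,"slide":[-0.03,0.01,0.1],"twist":[0,0,0]},{"claw":1,"slide":[-0.05,0.03,0.125],"twist":[0,0,0]},{"claw":1,"slide":[-0.07,0.05,0.15],"twist":[0,0,0]},{"claw":1,"slide":[-0.09,0.07,0.18],"twist":[0,0,0]}]'
python3 -m inch '[{"claw":1,"slide":[0,0.03,0.01],"twist":[0,0,0]},{"claw":1,"slide":[0,0.06,0.02],"twist":[0,0,0]},{"claw":1,"slide":[0,0.09,0.03],"twist":[0,0,0]},{"claw":1,"slide":[0,0.12,0.04],"twist":[0,0,0]},{"claw":1,"slide":[0,0.15,0.05],"twist":[0,0,0]},{"claw":1,"slide":[0,0.18,0.06],"twist":[0,0,0]},{"claw":1,"slide":[0,0.21,0.07],"twist":[0,0,0]},{"claw":1,"slide":[0,0.24,0.08],"twist":[0,0,0]}]'
python3 - <<'E'
from h import *
s=sensors.read_state();print(s["eef_pos"],s["wrist_force"])
for n in("side","top","wrist"):
  d=cam(n); cv2.imwrite(f"pics/{n}21.png",d["img"][:,:,::-1])
  print(n,proj(d,[.5485,-.150,.15]))
E
```

```text
time: 27.13
eef_pos: [0.5438, -0.1673, 0.1249]
eef_rot: [0.777, 0.629, 0.001, -0.002]
wrist_force: [4.2, 20.4, -6.5]
width: -0.003
time: 27.8
eef_pos: [0.5564, -0.1107, 0.1256]
eef_rot: [0.778, 0.628, -0.0, -0.0]
wrist_force: [0.8, -0.8, -0.1]
width: -0.0
time: 28.47
eef_pos: [0.4831, -0.0549, 0.2705]
eef_rot: [0.778, 0.628, -0.0, -0.0]
wrist_force: [-0.4, 0.8, 0.5]
width: 0.001
time: 29.13
eef_pos: [0.4842, 0.1376, 0.3348]
eef_rot: [0.778, 0.628, 0.0, 0.0]
wrist_force: [1.1, 0.4, -0.1]
width: 0.002
[0.48423553 0.1376327  0.33481009] [ 1.14061679  0.41305222 -0.12933976]
side [[338.72496464 225.63494618]]
top [[379.31193621 193.25907045]]
wrist [[ 97.95913525 270.35490947]]
```

View pics/side21.png

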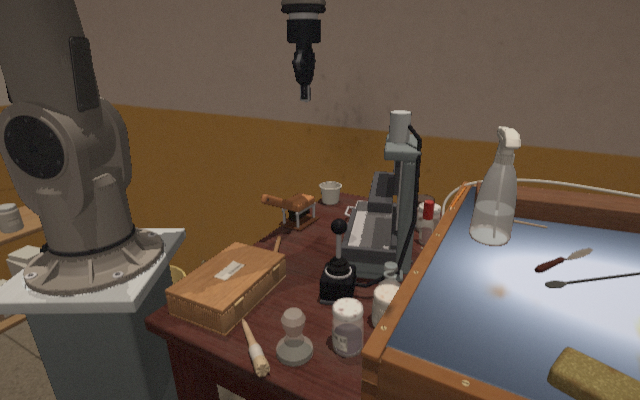

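View pics/wrist21.png

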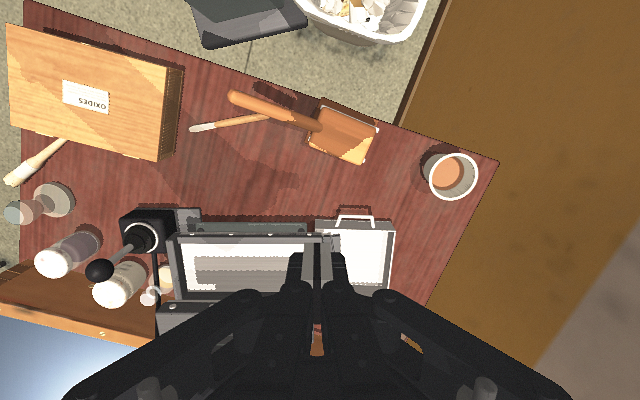

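View pics/top21.png

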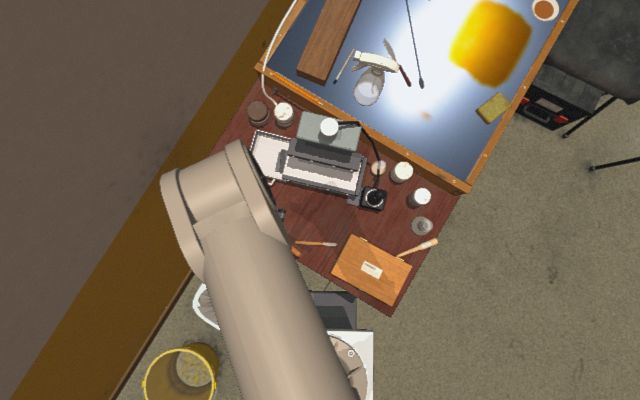

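The stick is upright again at (339,226). One more look into the pan from the left.

```bash
python3 -m inch '[{"claw":1,"slide":[-0.008,0.025,0],"twist":[0,0,0]},{"claw":1,"slide":[-0.016,0.05,0],"twist":[0,0,0]},{"claw":1,"slide":[-0.024,0.075,0],"twist":[0,0,0]},{"claw":1,"slide":[-0.032,0.1,0],"twist":[0,0,0]},{"claw":1,"slide":[-0.04,0.125,0],"twist":[0,0,0]},{"claw":1,"slide":[-0.045,0.15,0],"twist":[0,0,0]},{"claw":1,"slide":[-0.045,0.17,0],"twist":[0,0,0]},{"claw":1,"slide":[-0.045,0.18,0],"twist":[0,0,0]}]'
python3 - <<'E'
from h import *
d=cam("wrist"); cv2.imwrite("pics/w22.png",cv2.resize(d["img"][180:330,80:330,::-1],None,fx=3,fy=3,interpolation=cv2.INTER_CUBIC))
E
```

```text
time: 29.95
eef_pos: [0.4483, 0.2815, 0.3338]
eef_rot: [0.778, 0.628, -0.0, 0.0]
wrist_force: [-0.6, -1.4, -0.1]
width: -0.004
```

View pics/w22.png

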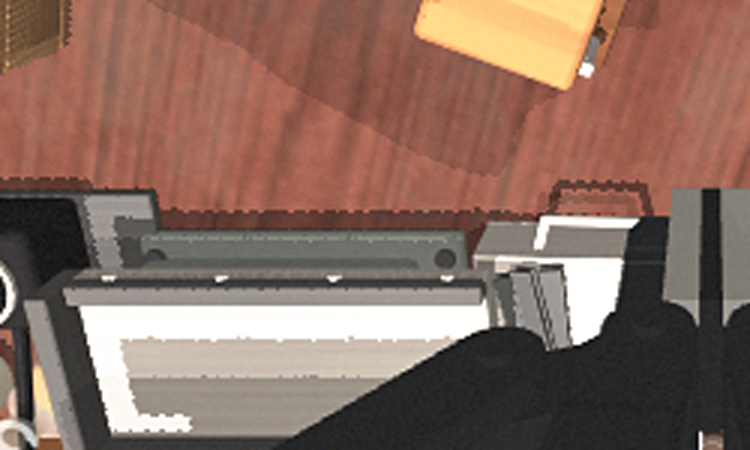

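Three bars lie side by side in the pan, at about (500–570, 300) in the crop. The bed is empty and the brush is on its rest, so I hand in.

```bash
python3 -c "
from rig import order; print(order.job_done())"
```

```text
the job is handed in; nothing more can be done
None
```

I did the job in the order asked and handed it in at about 30 s of the 64 s allowed; `job_done` reported no verdict.

- **Sweep:** I felt for the bed with about 7–8 N on the bristles. Their length measured about 30 mm in the side view; the touch-down height suggested 32–33 mm. One stroke pushed all three offcuts out of the open end.
- **Brush:** it is back on its rest with the bristles between the rails, and released.
- **Press:** I pushed the stick to its stop. The knob's image position matches 0.5 rad, and the force jumped from 10 N to 21 N at the stop. I held it there for just over 2 s, and it sprang back upright.
- **Last pictures:** the wrist view shows three bars side by side in the pan, with the gripper hiding part of it. The visible bed is empty, and the jar, bottle, cup and muller look to be where they were. I checked those four by eye and did not measure them.

None of the checks failed. The side camera seemed to read 1–2 px off in x, equally for the brush and the press, so it did not affect how I lined them up.

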